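# Refit the filter cartridges of a microscope filter unit and seat its cover evenly

## Task

Take whatever blanking plugs are still in the two wells of the filter unit out into the white tray, then stand the two filter cartridges from the rubber mat fully home in the wells, one in each, and slide the cover carriage over them right up to its end stop. Then tighten the cover's four thumbscrews clockwise in star order, a diagonal pair first and then the other pair: bring all four about half-way down (1.2 rad) in that way, and only then go round again in the same star order down to their stops, so that the cover seats evenly. Leave the bottle, the wooden box and the screwdriver where they are.

Things in the scene. Friction and masses are not known exactly. Their poses are not given: they have to be found in the camera images.
- unit_mid (a point): filter unit, fixed: aluminium base 174 x 344 x 12 mm with two upright grey cheeks (20 mm thick, inner faces 55 mm either side of the middle line, tops 86 mm above the table). The point is the middle of its underside, on the table; x across the unit, y along the slide towards the wells and the end stop, z up. A block between the cheeks, from y = +18 to +158 mm, top 40 mm above the table, holds the two wells.
- well_a (a point): centre of the mouth of the first round well (42 mm bore, 28 mm deep, flat floor), 40 mm above the table; axes as the unit. The wells are 66 mm apart along the unit's y. From the mouth, the cheeks rise 46 mm higher, 55 mm either side (x).
- well_b (a point): the same for the second well, the one nearer the end stop.
- tray_in (a point): middle of the inner floor of the fixed white open tray for the plugs: outside 170 (x) x 110 (y) x 24 mm, walls 4 mm, floor about 4 mm above the table.
- cart1_mid (a point): filter cartridge: plain upright dark metal cylinder, 40 mm diameter, 70 mm tall, about 0.18 kg, solid heavy foot (centre of mass 13 mm up), lowest 5 mm tapered to 36 mm diameter, glass top and two bright bands; the point is on its axis half-way up (35 mm above its foot), z along the axis upwards. Stands on the 4 mm thick black rubber mat (170 x 110 mm). Fully home in a well, this point is 7 mm above the well's mouth and 42 mm of the cartridge stand out.
- cart2_mid (a point): the other cartridge, the same; either may go in either well.
- plug1_mid (a point): blanking plug that may be left in well_a (absent: None): black plastic foot 40 mm diameter and 22 mm high, on it a round stem 18 mm diameter and 40 mm high, 62 mm in all; about 0.08 kg; the point is on its axis 31 mm above its underside. In the well the stem rises 34 mm above the mouth; take the stem's upper half.
- plug2_mid (a point): the same for well_b.
- carriage (a joint): how far the cover carriage has been slid along the unit's +y, m: about 0 = open, clear of the wells; 0.176 = against the end stop, over the wells. About 9 N of friction, stays where it is left. It carries the cover (aluminium plate 172 x 136 x 12 mm, top 104 mm above the table) and the four thumbscrews; all move with it.
- grip_tab (a point): black upright tab on the carriage's trailing bar, to pinch and slide it: 36 mm wide (x), 14 mm thick (y), standing from 96 to 154 mm above the table; the point is in it, 137 mm above the table; axes as the unit. The bar that it stands on has its top 98 mm above the table.
- cover_top (a point): middle of the cover plate's top face, z its normal; the springs under it hold it 6 mm up until the screws press it down; then it is 4 mm clear of the cartridges.
- screw_a (a joint): turn of the thumbscrew at the carriage's -x, -y corner, rad clockwise seen from above: 0 to 0.2 at the start (loose), 1.2 half-way, 2.4 at its stop (tight). It sinks 2.5 mm per rad, needs about 0.1 N m, and stays where it is left.
- screw_b (a joint): turn of the thumbscrew at the carriage's +x, -y corner, rad clockwise seen from above: 0 to 0.2 at the start (loose), 1.2 half-way, 2.4 at its stop (tight). It sinks 2.5 mm per rad, needs about 0.1 N m, and stays where it is left.
- screw_c (a joint): turn of the thumbscrew at the carriage's +x, +y corner, rad clockwise seen from above: 0 to 0.2 at the start (loose), 1.2 half-way, 2.4 at its stop (tight). It sinks 2.5 mm per rad, needs about 0.1 N m, and stays where it is left.
- screw_d (a joint): turn of the thumbscrew at the carriage's -x, +y corner, rad clockwise seen from above: 0 to 0.2 at the start (loose), 1.2 half-way, 2.4 at its stop (tight). It sinks 2.5 mm per rad, needs about 0.1 N m, and stays where it is left.
- screw_a_grip (a point): on the axis of thumbscrew a (across the diagonal from c), 33 mm above the underside of its round foot (42 mm diameter, 8 mm high); it turns with the screw. Upright wing to pinch: 44 mm long along this point's x, 14 mm thick along its y, its top 9 mm above the point, its lower edge 25 mm below. Neighbouring screws are 140 mm (x) and 100 mm (y) away.
- screw_b_grip (a point): on the axis of thumbscrew b (across the diagonal from d), 33 mm above the underside of its round foot (42 mm diameter, 8 mm high); it turns with the screw. Upright wing to pinch: 44 mm long along this point's x, 14 mm thick along its y, its top 9 mm above the point, its lower edge 25 mm below. Neighbouring screws are 140 mm (x) and 100 mm (y) away.
- screw_c_grip (a point): on the axis of thumbscrew c (across the diagonal from a), 33 mm above the underside of its round foot (42 mm diameter, 8 mm high); it turns with the screw. Upright wing to pinch: 44 mm long along this point's x, 14 mm thick along its y, its top 9 mm above the point, its lower edge 25 mm below. Neighbouring screws are 140 mm (x) and 100 mm (y) away.
- screw_d_grip (a point): on the axis of thumbscrew d (across the diagonal from b), 33 mm above the underside of its round foot (42 mm diameter, 8 mm high); it turns with the screw. Upright wing to pinch: 44 mm long along this point's x, 14 mm thick along its y, its top 9 mm above the point, its lower edge 25 mm below. Neighbouring screws are 140 mm (x) and 100 mm (y) away.
- cleaner: bystander: white bottle 60 mm diameter, 150 mm tall; origin at its underside; leave alone
- lens_box: bystander: wooden box 110 x 80 x 40 mm; origin at its underside; leave alone
- driver: bystander: grey-handled screwdriver 200 mm long lying flat; leave alone

How it is judged:
On the way, in this order (a step that is already met when the one before it is completed fails the run):
1. both cartridges stand fully home in the wells and the plugs lie in the tray (((horizontal distance between cart1_mid and well_a below 0.005 m and z of cart1_mid in the frame of well_a below 0.011 m) or (horizontal distance between cart1_mid and well_b below 0.005 m and z of cart1_mid in the frame of well_b below 0.011 m)) and angle between each of cart1_mid, cart2_mid's own z axis and vertical below 0.12 rad and ((horizontal distance between cart2_mid and well_a below 0.005 m and z of cart2_mid in the frame of well_a below 0.011 m) or (horizontal distance between cart2_mid and well_b below 0.005 m and z of cart2_mid in the frame of well_b below 0.011 m)) and x of plug1_mid in the frame of tray_in between -0.085 and 0.085 m and y of plug1_mid in the frame of tray_in between -0.055 and 0.055 m and z of each of plug1_mid, plug2_mid in the frame of tray_in below 0.045 m and linear speed of each of plug1, plug2 below 0.03 m/s and x of plug2_mid in the frame of tray_in between -0.085 and 0.085 m and y of plug2_mid in the frame of tray_in between -0.055 and 0.055 m), for 0.2 s.
2. the cover carriage is at its end stop, the screws still loose (value of joint carriage above 0.172 m and value of joint each of screw_a, screw_b, screw_c, screw_d below 0.7 rad), for 0.2 s.
3. one diagonal pair of screws is about half-way down (0.8 to 1.8 rad), the other pair still loose (((value of joint each of screw_a, screw_c above 0.8 rad and value of joint each of screw_b, screw_d below 0.7 rad) or (value of joint each of screw_b, screw_d above 0.8 rad and value of joint each of screw_a, screw_c below 0.7 rad))), for 0.1 s.
4. all four screws are about half-way down (value of joint screw_a between 0.8 and 1.8 rad and value of joint screw_b between 0.8 and 1.8 rad and value of joint screw_c between 0.8 and 1.8 rad and value of joint screw_d between 0.8 and 1.8 rad), for 0.1 s.
5. one diagonal pair is tight at its stops (over 2.2 rad), the other pair still about half-way (((value of joint each of screw_a, screw_c above 2.2 rad and value of joint each of screw_b, screw_d below 1.9 rad) or (value of joint each of screw_b, screw_d above 2.2 rad and value of joint each of screw_a, screw_c below 1.9 rad))), for 0.1 s.
6. all four screws are tight (value of joint each of screw_a, screw_b, screw_c, screw_d above 2.2 rad), for 0.1 s.
At the end, for the whole second after the job is handed in: each cartridge upright and fully home in a well of its own (within 5 mm sideways, 4 mm in height), every plug at rest in the tray, the carriage within 4 mm of its end stop, all four screws past 2.2 rad of 2.4, the cover level within 0.015 rad (all of step 1 and all of step 6 and value of joint carriage above 0.172 m and angle between cover_top's own z axis and vertical below 0.015 rad); the robot touches nothing.
It fails at once if a screw was tightened before the carriage was at its stop (value of joint carriage below 0.168 m and value of joint any of screw_a, screw_b, screw_c, screw_d above 0.7 rad).
It fails at once if a screw went well past half-way before every screw had been brought about half-way (value of joint any of screw_a, screw_b, screw_c, screw_d above 1.9 rad and value of joint any of screw_a, screw_b, screw_c, screw_d below 0.8 rad).
It fails at once if bystander disturbed (cleaner) (distance of cleaner from where it was at the start of the episode above 0.03 m).
It fails at once if bystander disturbed (lens_box) (distance of lens_box from where it was at the start of the episode above 0.03 m).
It fails at once if bystander disturbed (driver) (distance of driver from where it was at the start of the episode above 0.03 m).
Of plug1, plug2 only 1 to 2 are there at a start; the rules pass over those that are not, and their reading is None.
At some moment in a run one of cart1, cart2 may be knocked a few centimetres aside while the robot is not near it.
It also fails if it takes over 210 s, if anything falls off the work surface, if the arm or the gripper's body presses on something with over 40 N, if the wrist force passes 120 N, or if a joint passes its speed limit or range.

## Robot

A 6-joint arm with a two-finger parallel gripper is mounted at the origin on the work surface. World frame = base frame: x ahead of the robot, y to its left, z up, the work surface at z = 0. Lengths are in m, angles in rad, forces in N, time in s.
With the tool pointing down it reaches from about 0.35 to 0.85 m from the base axis. Payload 8.1 kg.
Tool frame: the origin (TCP) lies between the finger pads; the fingertips stand 11 mm ahead of it and the grasp point (between the pads) lies 8 mm behind it (robot.tips_ahead is the distance from the TCP to the fingertips, in m); z points along the fingers, y is the line along which they close (so a half turn about z gives the same grasp; the last joint's range is limited). The gripper opens to 93 mm and grips with 3 to 60 N. Pads are 15 mm wide; open, the fingers measure 128 mm over their backs; the gripper's body (75 mm by 188 mm) begins 65 mm behind the grasp point.
Start: joints at [1.061, 0.13, 1.488, -0, 1.523, -0.085], TCP at [0.247, 0.547, 0.23] pointing down, gripper open.
Joint ranges: [-2.96, 2.96], [-0.89, 2.26], [0.02, 2.5], [-1.34, 4.48], [0, 2.73], [-2.66, 2.66]. Speed limits (rad/s): [2.39, 2.39, 2.79, 3.14, 3.14, 3.14].

## Interface

Orientations are given as a rotation vector (axis times angle).
In Python, from plant import robot gives the robot as it stands. The module is installed in compiled form; this text tells all that it offers.
- The arm moves only by the tool move_arm, never from a script. Its argument "deltas" is one flat list of numbers, 7 for each row, row after row: the shift along the tool's x, y, z in m, then the turn, a rotation vector about the tool's x, y, z in rad, then the opening, from 0 (shut) to 1 (fully open). A call has 1 to 12 rows; each row is the pose to reach, as a shift and turn from the pose commanded when the call began, along the tool's axes at that moment; what a row does not reach only later rows make up. A row lasts 1/8 s, in which the tool goes at most 62.5 mm and 10.7 degrees, less where a joint would pass 70% of its speed; a pose out of reach is approached as far as the arm can. A call with a gripper value outside its range is refused whole. The fingers move at their own pace and stop on an object; "squeeze" is the grip in N (left out, the last holds). Time passes only in rows, so rows that repeat a pose let the fingers close. It gives the time, the measured TCP pose, the force, the opening and the grip force at its end, in the units of the state.
- robot.read_state(): the state, without advancing time (a new reading comes with each control period).
- robot.read_camera(name): name is "scene" or "top" or "wrist"; returns (picture, depth): 384x512x3 uint8, red, green, blue; 384x512 float32, m along the optical axis (not along the pixel's ray), 0 where there is no reading.
- robot.camera_model(name): a dict with "K" (3x3 intrinsics, pixels), "k1" (the pictures are not rectified: a ray, as slopes to the right and down, at radius r is drawn at 1 + k1 r^2 times it, then the intrinsics apply), "R" (3x3) and "t" (3): a world point X has camera coordinates R X + t; the wrist camera has in their place "tool_from_camera" (4x4, takes a point from camera to tool coordinates, whose origin is the TCP and whose axes are the flange's). Camera axes: x right, y down, z forward; pixel columns grow to the right and rows downward; lengths in m; the calibration is good to about 2 mm. A picture is of the moment at which its call begins: read the wrist's pose just before it. camera_model takes no time and is no camera call.
- robot.close_job(): hands the job in; it is judged then, once.
Trained networks look in the newest picture that a camera, given by its name, has taken for a name from the list of things; names that differ only in an ending like _2 or _b are one class to them, and where a whole thing is asked for, a point or a joint stands for the part that bears it (a point fixed in the world has none). Each returns a list of dicts, best first, with "confidence" (0 to 1); they miss things now and then, are a little off and sometimes report something else, mostly with a low value. They report only what shows in the picture. A call takes as long as a camera call.
- robot.recognise(camera, label): "uv" ([column, row] in pixels, amid what is visible of it).
The state is a dict: "t": time; "q": joint angles; "dq": joint speeds; "joint_torque": joint torques, N m; "tool_pos": TCP position; "orientation": TCP orientation; "force": force on the tool from outside, world axes, zero at the start; "wrist_torque": the same for the moment, N m; "opening": finger opening in m; "gripper_force": force on a finger pad.
Only numpy, scipy, OpenCV 4.12 (cv2) and the standard library are available. Lean on these libraries where they do the work, as an engineer would, in place of code of your own. Each camera call takes 0.05 s, during which the arm holds its last target. There are 200 camera calls.

## Working session

There is one attempt and no reset: what is moved stays moved. The work goes in short steps, Python scripts to look and compute and a tool call to move; the robot and the scene stay as the last step left them, time stands still between calls to the robot, and variables do not carry over. Pictures are saved under pics/ and viewed, at most 14 in all, crops included, and the job is handed in when it is done.

Besides the shell and the picture viewer there is one more tool, called after "Emit:" as name(argument=value, ...), one argument or row to a line, values as JSON. move_arm: Moves the arm, as the interface text tells. Its arguments: {"type":"object","properties":{"deltas":{"type":"array","items":{"type":"number"}},"squeeze":{"type":"number"}},"required":["deltas"]}

```bash
mkdir -p pics; ls
cat > h.py <<'E'
import numpy as np, cv2
from scipy.spatial.transform import Rotation as Ro
from plant import robot
def snap(n,save=None):
    s=robot.read_state(); im,d=robot.read_camera(n)
    if save: cv2.imwrite('pics/'+save,im[:,:,::-1])
    return s,im,d
def cam(n,s=None):
    m=robot.camera_model(n); K=np.array(m['K'])
    if 'R' in m: R=np.array(m['R']);t=np.array(m['t']); return K,m['k1'],R.T,-R.T@t
    T=np.array(m['tool_from_camera']); W=np.eye(4); W[:3,:3]=Ro.from_rotvec(s['orientation']).as_matrix(); W[:3,3]=s['tool_pos']
    W=W@T; return K,m['k1'],W[:3,:3],W[:3,3]
def slopes(K,k1,uv):
    uv=np.atleast_2d(np.asarray(uv,float)); return cv2.undistortPoints(uv[:,None],K,np.array([k1,0,0,0.]))[:,0]
def ray(c,uv):
    K,k1,R,o=c; s=slopes(K,k1,uv); return o,np.c_[s,np.ones(len(s))]@R.T
def atz(c,uv,z):
    o,d=ray(c,uv); return o+d*((z-o[2])/d[:,2])[:,None]
def cloud(c,d):
    v,u=np.mgrid[:d.shape[0],:d.shape[1]]; o,r=ray(c,np.c_[u.ravel(),v.ravel()])
    P=o+r*d.ravel()[:,None]; P[d.ravel()==0]=np.nan; return P.reshape(*d.shape,3)
def proj(c,X):
    K,k1,R,o=c; p=(np.atleast_2d(X)-o)@R; a=p[:,:2]/p[:,2:]; r=(a**2).sum(1,keepdims=True); a=a*(1+k1*r)
    return a@K[:2,:2].T+K[:2,2]
def tri(rays):
    A=np.zeros((3,3));b=np.zeros(3)
    for o,d in rays:
        d=np.ravel(d)/np.linalg.norm(d); M=np.eye(3)-np.outer(d,d); A+=M;b+=M@o
    return np.linalg.solve(A,b)
E
python3 - <<'E'
from h import *
for n in ['top','scene']:
    s,im,d=snap(n,n+'0.png'); c=cam(n,s); P=cloud(c,d)
    for l in ['unit_mid','tray_in','cart1_mid','plug1_mid','grip_tab','screw_a','cover_top','cleaner','lens_box','driver']:
        for r in robot.recognise(n,l)[:5]:
            if r['confidence']<.2: continue
            u,v=np.round(r['uv']).astype(int); print(n,l,(u,v),round(r['confidence'],2),P[v,u].round(3))
    print(c[3].round(3))
s=robot.read_state();print(s['t'],s['orientation'],s['opening'],s['force'])
E
```

```text
pics
top unit_mid (np.int64(276), np.int64(206)) 0.86 [ 0.562 -0.022  0.102]
top tray_in (np.int64(398), np.int64(252)) 0.79 [ 0.464 -0.329  0.008]
top tray_in (np.int64(282), np.int64(175)) 0.66 [ 0.627 -0.033  0.145]
top cart1_mid (np.int64(123), np.int64(250)) 0.81 [0.455 0.334 0.078]
top plug1_mid (np.int64(248), np.int64(208)) 0.59 [0.561 0.044 0.064]
top grip_tab (np.int64(308), np.int64(200)) 0.7 [ 0.577 -0.095  0.109]
top screw_a (np.int64(323), np.int64(231)) 0.84 [ 0.506 -0.128  0.119]
top screw_a (np.int64(324), np.int64(173)) 0.51 [ 0.633 -0.127  0.145]
top screw_a (np.int64(282), np.int64(234)) 0.51 [ 0.496 -0.035  0.145]
top cover_top (np.int64(304), np.int64(204)) 0.98 [ 0.568 -0.086  0.105]
top cover_top (np.int64(324), np.int64(232)) 0.48 [ 0.502 -0.127  0.141]
top cover_top (np.int64(281), np.int64(234)) 0.38 [ 0.496 -0.032  0.15 ]
top cleaner (np.int64(128), np.int64(163)) 0.62 [0.656 0.325 0.109]
top lens_box (np.int64(404), np.int64(162)) 0.79 [ 0.685 -0.34   0.041]
top driver (np.int64(281), np.int64(111)) 0.63 [ 0.815 -0.033  0.027]
top driver (np.int64(397), n
[... 943 characters left out ...]
a (np.int64(219), np.int64(167)) 0.82 [ 0.523 -0.135  0.132]
scene screw_a (np.int64(262), np.int64(205)) 0.78 [ 0.657 -0.037  0.144]
scene screw_a (np.int64(222), np.int64(209)) 0.75 [ 0.66  -0.13   0.145]
scene screw_a (np.int64(259), np.int64(162)) 0.7 [ 0.52  -0.034  0.137]
scene cover_top (np.int64(243), np.int64(187)) 0.67 [ 0.572 -0.078  0.108]
scene cleaner (np.int64(418), np.int64(218)) 0.94 [0.695 0.34  0.095]
scene lens_box (np.int64(142), np.int64(253)) 0.7 [ 0.702 -0.336  0.041]
scene driver (np.int64(269), np.int64(293)) 0.64 [ 0.824 -0.035  0.023]
[ 1.319 -0.077  1.095]
1.1 [6.62214216e-01 3.07099853e+00 5.09987829e-05] 0.09290708933337752 [-0.192432    0.39685289  0.0996321 ]
```

Run:
```python
from h import *
a=cv2.imread('pics/top0.png')[90:310,60:460]
cv2.imwrite('pics/top0z.png',cv2.resize(a,(800,440),interpolation=cv2.INTER_CUBIC))
b=cv2.imread('pics/scene0.png')[90:310,90:450]
cv2.imwrite('pics/scene0z.png',cv2.resize(b,(800,489),interpolation=cv2.INTER_CUBIC))
```

```text
(no output)
```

View pics/top0z.png

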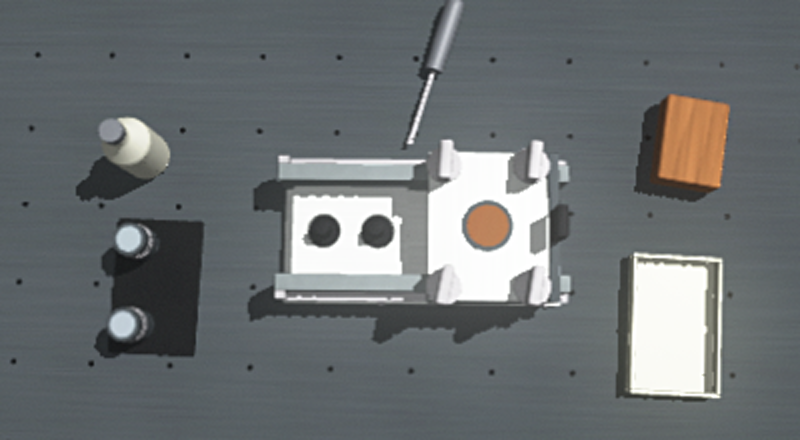

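View pics/scene0z.png

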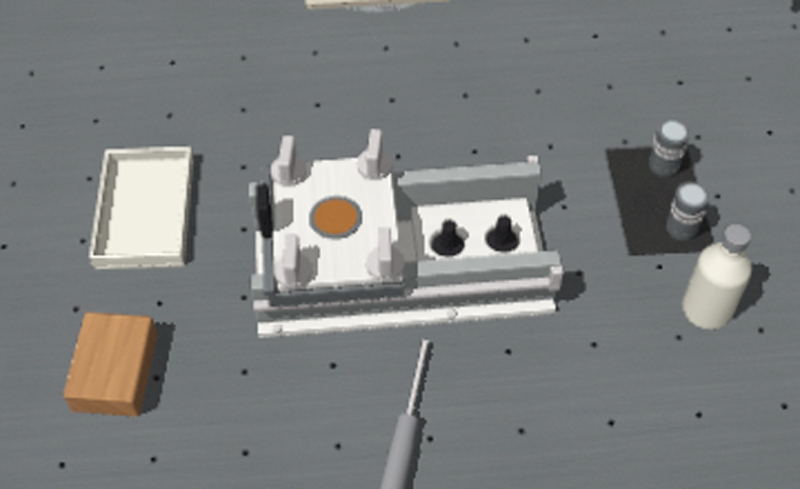

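The top view shows the bottle and mat on the left and the unit in the middle, with both plugs in the wells at about (222,205) and (249,205) in the full picture. The open carriage and its four wings are right of the wells, then the tray and box. Next I'll measure the unit from depth.

Run:
```python
from h import *
print(np.round(robot.camera_model('wrist')['tool_from_camera'],3).tolist(), robot.camera_model('wrist')['K'][0], robot.tips_ahead)
for n in ['top','scene']:
    s,im,d=snap(n); P=cloud(cam(n,s),d)
    p=P.reshape(-1,3); col=im.reshape(-1,3); ok=~np.isnan(p[:,0]); p=p[ok];col=col[ok]
    def sel(x0,x1,y0,y1,z0,z1): 
        m=(p[:,0]>x0)&(p[:,0]<x1)&(p[:,1]>y0)&(p[:,1]<y1)&(p[:,2]>z0)&(p[:,2]<z1); return p[m]
    def rect(q,name):
        r=cv2.minAreaRect((q[:,:2]*1000).astype(np.float32)); print(n,name,len(q),np.round(r[0],1),np.round(r[1],1),round(r[2],2),'z',np.median(q[:,2]).round(4))
    rect(sel(.35,.8,-.25,.25,.098,.112),'cover')
    rect(sel(.58,.8,0,.25,.078,.094),'cheek+')
    rect(sel(.35,.54,0,.25,.078,.094),'cheek-')
    rect(sel(.40,.75,0,.25,.035,.045),'block')
    rect(sel(.35,.62,-.5,-.25,.015,.035),'tray')
    for nm,b in dict(p1=(.5,.62,.0,.055,.055,.08),p2=(.5,.62,.065,.11,.055,.08),c=(.3,.6,.25,.45,.066,.085),sa=(.45,.55,-.17,-.1,.13,.16),sb=(.6,.7,-.17,-.1,.13,.16),sc=(.6,.7,-.07,.0,.13,.16),sd=(.45,.55,-.07,.0,.13,.16)).items():
        q=sel(*b)
        if len(q)<3: print(nm,len(q)); continue
        rect(q,nm)
```

```text
[[0.0, -0.956, -0.292, 0.082], [1.0, 0.0, 0.0, -0.0], [-0.0, -0.292, 0.956, -0.154], [0.0, 0.0, 0.0, 1.0]] [292.3364996   0.        255.3427332] 0.011
top cover 3805 [571.8 -90.7] [177.5 152.3] 0.86 z 0.1053
top cheek+ 623 [634.7  80.7] [161.4  28.1] 87.32 z 0.0871
top cheek- 631 [499.5  79.2] [ 28.  158.4] 1.23 z 0.0873
top block 2147 [571.8  80.4] [106.9 148.6] 0.81 z 0.0412
top tray 524 [ 462.8 -323.7] [111.6 169.3] 87.52 z 0.0243
top p1 47 [568.7  43.8] [15.3 14.3] 1.44 z 0.0751
top p2 33 [568.  104.6] [ 9.9 16.8] 79.02 z 0.0751
top c 449 [502.4 338.5] [137.8  41.5] 0.05 z 0.0758
top sa 142 [ 501.3 -133.7] [14.2 43.6] 81.82 z 0.1463
top sb 141 [ 641.4 -132.5] [14.2 44. ] 84.75 z 0.1461
top sc 118 [639.8 -34. ] [42.9 11.8] 1.27 z 0.1466
top sd 131 [500.6 -33.8] [13.8 43.8] 79.55 z 0.1466
scene cover 2664 [571.  -91.8] [180.5 154.2] 0.38 z 0.1038
scene cheek+ 543 [636.5  81.3] [162.   32.2] 88.75 z 0.0849
scene cheek- 463 [503.7  80.7] [ 30.5 161. ] 3.14 z 0.0849
scene block 1102 [577.7  81.5] [137.9 157.6] 0.38 z 0.0394
scene tray 382 [ 462.7 -322.4] [111.1 175.2] 87.5 z 0.0216
scene p1 176 [535.2  41.1] [81.2 47.1] 31.21 z 0.0696
scene p2 135 [543.7  87.7] [68.5 43.9] 0.58 z 0.0677
scene c 304 [501.3 339.3] [ 39.9 143.4] 88.88 z 0.073
scene sa 102 [ 502.1 -135.4] [14.5 43.7] 81.31 z 0.144
scene sb 117 [ 640.9 -134.1] [14.5 47.5] 84.25 z 0.1443
scene sc 108 [640.7 -34.4] [13.9 44.5] 88.64 z 0.1444
scene sd 97 [500.9 -35.2] [13.7 44.2] 79.42 z 0.1442
```

```bash
cat >> h.py <<'E'
def go(p,phi,s=None):
    """deltas from measured pose to world p, tool y at angle phi (deg), tool down"""
    s=s or robot.read_state(); R=Ro.from_rotvec(s['orientation']).as_matrix(); f=np.radians(phi)
    T=np.c_[[-np.sin(f),np.cos(f),0],[np.cos(f),np.sin(f),0],[0,0,-1]]
    dp=R.T@(np.array(p)-s['tool_pos']); dr=Ro.from_matrix(R.T@T).as_rotvec()
    print('d',dp.round(4).tolist(),dr.round(4).tolist(),'dist',np.linalg.norm(dp).round(3),'t',round(s['t'],2))
E
python3 -c "
from h import *
go((.569,.043,.22),.5)"
```

```text
d [-0.5007, -0.3263, 0.0096] [-0.0, -0.0, 1.1373] dist 0.598 t 1.2
```

Emit:
move_arm(
  deltas=[-0.501,-0.326,0.01,0,0,1.137,0.5,-0.501,-0.326,0.01,0,0,1.137,0.5,-0.501,-0.326,0.01,0,0,1.137,0.5,-0.501,-0.326,0.01,0,0,1.137,0.5,-0.501,-0.326,0.01,0,0,1.137,0.5,-0.501,-0.326,0.01,0,0,1.137,0.5,-0.501,-0.326,0.01,0,0,1.137,0.5,-0.501,-0.326,0.01,0,0,1.137,0.5,-0.501,-0.326,0.01,0,0,1.137,0.5,-0.501,-0.326,0.01,0,0,1.137,0.5,-0.501,-0.326,0.01,0,0,1.137,0.5,-0.501,-0.326,0.01,0,0,1.137,0.5],
)

```text
t: 2.7
tool_pos: [0.5691, 0.0436, 0.2195]
orientation: [-2.211, -2.231, 0.0]
force: [-0.1, 0.2, -1.0]
opening: 0.0465
gripper_force: 0.0
```

Run:
```python
from h import *
s,im,d=snap('wrist','w1.png'); c=cam('wrist',s); P=cloud(c,d); np.savez('w1.npz',im=im,d=d,P=P)
print(s['tool_pos'],s['q'])
go((.569,.043,.22),.5,s)
for l in ['plug1_mid','screw_a','cover_top']:
    for r in robot.recognise('wrist',l)[:4]:
        u,v=np.round(r['uv']).astype(int); print(l,(u,v),round(r['confidence'],2),P[v,u].round(4))
p=P.reshape(-1,3); p=p[~np.isnan(p[:,0])]
def sel(x0,x1,y0,y1,z0,z1): 
    m=(p[:,0]>x0)&(p[:,0]<x1)&(p[:,1]>y0)&(p[:,1]<y1)&(p[:,2]>z0)&(p[:,2]<z1); return p[m]
for nm,b in dict(cover=(.35,.8,-.25,.25,.098,.112),chp=(.58,.8,0,.25,.078,.094),chm=(.35,.54,0,.25,.078,.094),blk=(.52,.62,0,.25,.035,.045),p1=(.54,.6,.02,.065,.07,.08),p2=(.54,.6,.085,.13,.07,.08),sc=(.6,.7,-.07,.0,.14,.16),sd=(.45,.55,-.07,.0,.14,.16)).items():
    q=sel(*b); 
    if len(q)>3:
        r=cv2.minAreaRect((q[:,:2]*1000).astype(np.float32)); print(nm,len(q),np.round(r[0],1),np.round(r[1],1),round(r[2],2),np.median(q[:,2]).round(4))
```

```text
[0.56905782 0.04361309 0.21952606] [-1.36089918e-02  5.67719803e-02  1.58487673e+00  4.18872016e-04
  1.50044153e+00 -2.23952182e-02]
d [-0.0006, -0.0001, -0.0005] [-0.0005, -0.0004, 0.0] dist 0.001 t 2.7
plug1_mid (np.int64(256), np.int64(176)) 0.57 [0.5693 0.0527 0.0662]
screw_a (np.int64(203), np.int64(344)) 0.93 [ 0.5113 -0.1302  0.1133]
screw_a (np.int64(308), np.int64(347)) 0.78 [ 0.6284 -0.1275  0.1194]
screw_a (np.int64(175), np.int64(260)) 0.7 [ 0.4874 -0.0253  0.11  ]
cover_top (np.int64(257), np.int64(285)) 0.95 [ 0.5714 -0.0573  0.1048]
cover_top (np.int64(256), np.int64(121)) 0.68 [0.5687 0.1108 0.0728]
cover 7066 [569.7 -90.2] [176.8 152.2] 0.18 0.1027
chp 3470 [636.5  80.5] [161.2  30. ] 89.54 0.0849
chm 3465 [498.7  80. ] [ 30.9 159.5] 0.94 0.0848
blk 8612 [570.   75.9] [100.  140.3] 0.04 0.039
p1 207 [568.3  44.6] [16.5 16.7] 64.44 0.073
p2 245 [567.8 108.7] [16.9 17. ] 45.67 0.0729
```

View pics/w1.png

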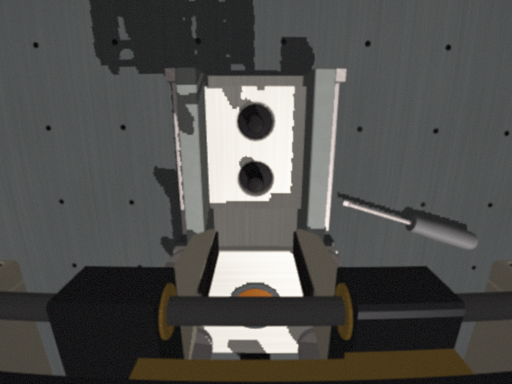

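Emit:
move_arm(
  deltas=[0,-0.001,0.06,0,0,0,0.5,0,-0.001,0.12,0,0,0,0.5,0,-0.001,0.162,0,0,0,0.5,0,-0.001,0.162,0,0,0,0.5,0,-0.001,0.162,0,0,0,0,0,-0.001,0.162,0,0,0,0,0,-0.001,0.162,0,0,0,0,0,-0.001,0.162,0,0,0,0,0,-0.001,0.162,0,0,0,0],
  squeeze=25,
)

```text
t: 4.03
tool_pos: [0.5687, 0.0433, 0.0582]
orientation: [2.211, 2.231, 0.001]
force: [-1.1, 0.4, 4.5]
opening: 0.0177
gripper_force: 25.0
```

Emit:
move_arm(
  deltas=[0,0,-0.03,0,0,0,0,0,0,-0.09,0,0,0,0,0,0,-0.15,0,0,0,0,0,0,-0.185,0,0,0,0,-0.06,-0.024,-0.185,0,0,0,0,-0.12,-0.048,-0.185,0,0,0,0,-0.18,-0.072,-0.185,0,0,0,0,-0.23,-0.092,-0.185,0,0,0,0,-0.28,-0.112,-0.185,0,0,0,0,-0.33,-0.132,-0.185,0,0,0,0,-0.366,-0.146,-0.185,0,0,0,0,-0.366,-0.146,-0.185,0,0,0,0],
)

```text
t: 5.52
tool_pos: [0.4242, -0.3263, 0.2422]
orientation: [-2.215, -2.227, 0.001]
force: [0.4, 0.6, 0.0]
opening: 0.0178
gripper_force: 25.0
```

Emit:
move_arm(
  deltas=[0,0,0.06,0,0,0,0,0,0,0.12,0,0,0,0,0,0,0.17,0,0,0,0,0,0,0.185,0,0,0,0,0,0,0.19,0,0,0,0,0,0,0.19,0,0,0,0,0,0,0.19,0,0,0,0.5,0,0,0.19,0,0,0,0.5,0,0,0.19,0,0,0,0.5,0,0,0.13,0,0,0,0.5,0,0,0.07,0,0,0,0.5,0,0,0.01,0,0,0,0.5],
)

```text
t: 7.02
tool_pos: [0.4254, -0.3239, 0.2347]
orientation: [2.211, 2.231, -0.0]
force: [0.4, -1.1, 0.4]
opening: 0.0464
gripper_force: 0.0
```

Run:
```python
from h import *
snap('scene','s1.png')
a=cv2.imread('pics/s1.png')[90:310,90:450]
cv2.imwrite('pics/s1z.png',cv2.resize(a,(800,489),interpolation=cv2.INTER_CUBIC))
for r in robot.recognise('scene','plug1_mid')[:3]:print(r)
go((.5682,.109,.235),.5)
```

```text
{'uv': [154.1, 169.0], 'confidence': 0.57}
d [0.4346, 0.1434, 0.0041] [0.0099, 0.0093, 0.0002] dist 0.458 t 7.12
```

View pics/s1z.png

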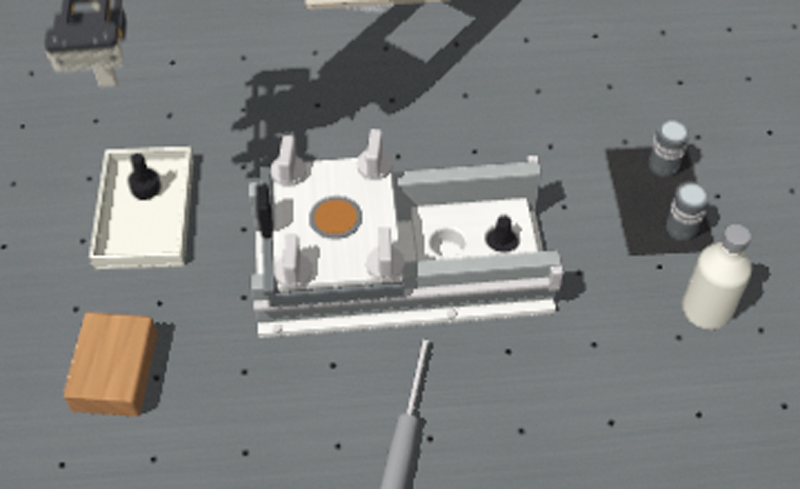

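Emit:
move_arm(
  deltas=[0.06,0.02,0,0,0,0,0.5,0.12,0.04,0,0,0,0,0.5,0.18,0.06,0,0,0,0,0.5,0.24,0.08,0,0,0,0,0.5,0.29,0.1,0,0,0,0,0.5,0.34,0.115,0,0,0,0,0.5,0.39,0.13,0,0,0,0,0.5,0.432,0.145,0,0,0,0,0.5,0.432,0.145,0.02,0,0,0,0.5,0.432,0.145,0.02,0,0,0,0.5,0.432,0.145,0.02,0,0,0,0.5],
)

```text
t: 8.5
tool_pos: [0.5664, 0.1079, 0.2123]
orientation: [-2.213, -2.23, 0.001]
force: [0.1, 0.4, 0.2]
opening: 0.0465
gripper_force: 0.0
```

Run:
```python
from h import *
s,im,d=snap('wrist','w2.png'); P=cloud(cam('wrist',s),d); p=P.reshape(-1,3)
m=(abs(p[:,0]-.568)<.025)&(abs(p[:,1]-.109)<.025)&(p[:,2]>.068)&(p[:,2]<.08); print(m.sum(),cv2.minAreaRect((p[m,:2]*1000).astype(np.float32)),np.median(p[m,2]))
go((.568,.109,.058),.5)
```

```text
224 ((567.6620483398438, 108.88676452636719), (16.733654022216797, 16.764955520629883), 0.2643478512763977) 0.07287957898577424
d [0.0011, 0.0012, 0.1549] [0.0002, 0.0002, -0.0014] dist 0.155 t 8.55
```

Emit:
move_arm(
  deltas=[0.001,0.001,0.06,0,0,0,0.5,0.001,0.001,0.12,0,0,0,0.5,0.001,0.001,0.155,0,0,0,0.5,0.001,0.001,0.155,0,0,0,0.5,0.001,0.001,0.155,0,0,0,0,0.001,0.001,0.155,0,0,0,0,0.001,0.001,0.155,0,0,0,0,0.001,0.001,0.155,0,0,0,0,0.001,0.001,0.155,0,0,0,0,0.001,0.001,0.12,0,0,0,0,0.001,0.001,0.06,0,0,0,0,0.001,0.001,-0.03,0,0,0,0],
  squeeze=25,
)

```text
t: 10.05
tool_pos: [0.5669, 0.1102, 0.2159]
orientation: [-2.21, -2.231, 0.002]
force: [1.7, 0.3, -0.9]
opening: 0.0173
gripper_force: 24.9
```

Emit:
move_arm(
  deltas=[-0.06,-0.009,0,0,0,0,0,-0.12,-0.018,0,0,0,0,0,-0.18,-0.027,0,0,0,0,0,-0.24,-0.036,0,0,0,0,0,-0.3,-0.045,0,0,0,0,0,-0.36,-0.054,0,0,0,0,0,-0.41,-0.062,0,0,0,0,0,-0.433,-0.065,0,0,0,0,0,-0.433,-0.065,0,0,0,0,0,-0.433,-0.065,0.06,0,0,0,0,-0.433,-0.065,0.12,0,0,0,0,-0.433,-0.065,0.17,0,0,0,0],
)

```text
t: 11.55
tool_pos: [0.5074, -0.321, 0.0435]
orientation: [-2.209, -2.233, -0.002]
force: [0.4, 1.6, 36.7]
opening: 0.0172
gripper_force: 25.0
```

Run:
```python
from h import *
go((.503,-.324,.052),.5)
```

```text
d [-0.0029, -0.0044, -0.0085] [0.0006, -0.0008, 0.0021] dist 0.01 t 11.55
```

Emit:
move_arm(
  deltas=[0,0,-0.003,0,0,0,0,0,0,-0.003,0,0,0,0.4,0,0,-0.003,0,0,0,0.5,0,0,-0.003,0,0,0,0.5,0,0,-0.06,0,0,0,0.5,0,0,-0.12,0,0,0,0.5,0,0,-0.18,0,0,0,0.5,0,0,-0.185,0,0,0,0.5],
)

```text
t: 12.55
tool_pos: [0.5093, -0.3255, 0.238]
orientation: [2.203, 2.223, 0.002]
force: [-0.5, 0.6, 0.2]
opening: 0.0465
gripper_force: 0.0
```

Run:
```python
from h import *
for n in ['top','scene']:
    s,im,d=snap(n); c=cam(n,s); P=cloud(c,d)
    if n=='top': cv2.imwrite('pics/t2z.png',cv2.resize(im[90:310,60:460,::-1],(800,440),interpolation=cv2.INTER_CUBIC))
    for l in ['plug1_mid','cart1_mid']:
        for r in robot.recognise(n,l)[:3]:
            u,v=np.round(r['uv']).astype(int); print(n,l,(u,v),round(r['confidence'],2),P[v,u].round(3))
    p=P.reshape(-1,3)
    for nm,b in dict(c1=(.35,.5,.25,.45,.06,.085),c2=(.5,.62,.25,.45,.06,.085)).items():
        m=(p[:,0]>b[0])&(p[:,0]<b[1])&(p[:,1]>b[2])&(p[:,1]<b[3])&(p[:,2]>b[4])&(p[:,2]<b[5]); q=p[m]; z=np.nanpercentile(q[:,2],90); q=q[q[:,2]>z-.006]
        print(n,nm,len(q),cv2.minAreaRect((q[:,:2]*1000).astype(np.float32)),z)
s=robot.read_state()
go((.452,.30,.24),0.5)
```

```text
top plug1_mid (np.int64(398), np.int64(270)) 0.77 [ 0.42  -0.322  0.029]
top cart1_mid (np.int64(323), np.int64(173)) 0.67 [ 0.635 -0.125  0.138]
top cart1_mid (np.int64(124), np.int64(250)) 0.56 [0.455 0.333 0.076]
top cart1_mid (np.int64(274), np.int64(204)) 0.44 [ 0.578 -0.019  0.014]
top c1 193 ((451.1795654296875, 339.5155944824219), (35.03917694091797, 37.48696517944336), 1.4221985340118408) 0.0785641703966629
top c2 218 ((551.2877197265625, 338.6493225097656), (39.206939697265625, 38.35689926147461), 86.85958862304688) 0.07839973045319211
scene plug1_mid (np.int64(270), np.int64(297)) 0.42 [ 0.835 -0.034  0.025]
scene cart1_mid (np.int64(394), np.int64(152)) 0.73 [0.463 0.34  0.074]
scene c1 133 ((451.20989990234375, 340.17193603515625), (39.11305236816406, 42.759178161621094), 74.57332611083984) 0.07497580653571767
scene c2 136 ((549.5711059570312, 338.0759582519531), (36.067073822021484, 41.11994171142578), 51.29774475097656) 0.07621851474946699
d [0.6232, -0.0482, -0.0106] [-0.0029, -0.0023, 0.0002] dist 0.625 t 12.85
```

View pics/t2z.png

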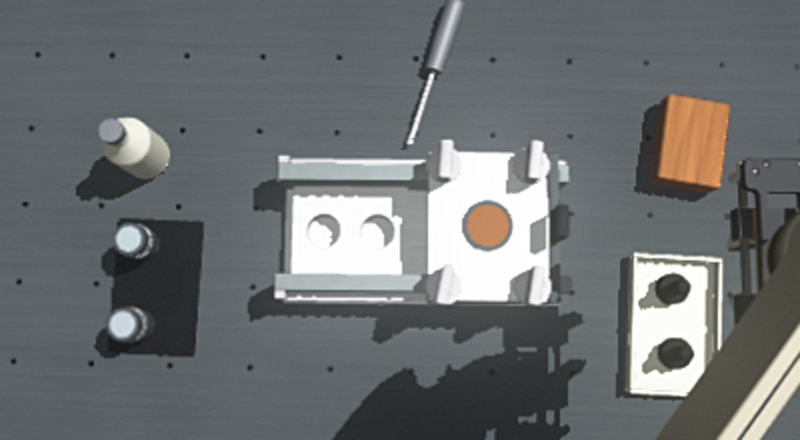

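Both plugs stand in the tray at about (672,290) and (675,352), the wells are empty, and the cartridges haven't moved. Next, the first cartridge.

Emit:
move_arm(
  deltas=[0.06,-0.005,0,0,0,0,0.65,0.12,-0.01,0,0,0,0,0.65,0.18,-0.015,0,0,0,0,0.65,0.24,-0.02,0,0,0,0,0.65,0.3,-0.025,0,0,0,0,0.65,0.36,-0.03,0,0,0,0,0.65,0.42,-0.035,0,0,0,0,0.65,0.48,-0.04,0,0,0,0,0.65,0.54,-0.045,0,0,0,0,0.65,0.6,-0.05,0,0,0,0,0.65,0.66,-0.055,0,0,0,0,0.65,0.66,-0.055,0,0,0,0,0.65],
)

```text
t: 14.35
tool_pos: [0.4436, 0.3393, 0.2278]
orientation: [-2.205, -2.236, 0.005]
force: [-0.4, -0.8, 0.0]
opening: 0.0605
gripper_force: 0.0
```

```bash
cat >> h.py <<'E'
def circ(P,cx,cy,z0,z1,w=.035):
    p=P.reshape(-1,3); m=(abs(p[:,0]-cx)<w)&(abs(p[:,1]-cy)<w)&(p[:,2]>z0)&(p[:,2]<z1); q=p[m]
    (c,r)=cv2.minEnclosingCircle((q[:,:2]*1000).astype(np.float32)); print('circ',len(q),np.round(c,1),round(r,1),'rect',np.round(cv2.minAreaRect((q[:,:2]*1000).astype(np.float32))[0],1),'z',np.median(q[:,2]).round(4))
E
python3 - <<'E'
from h import *
s,im,d=snap('wrist','w3.png'); P=cloud(cam('wrist',s),d)
circ(P,.451,.34,.069,.082); circ(P,.55,.338,.069,.082)
go((.451,.34,.048),.5)
E
```

```text
circ 1006 [449.1 338.9] 20.0 rect [449.  339.3] z 0.0734
circ 1022 [549.8 337.7] 20.5 rect [549.5 337.7] z 0.0734
d [0.0031, 0.0073, 0.18] [-0.0031, 0.002, 0.0038] dist 0.18 t 14.4
```

Emit:
move_arm(
  deltas=[0.002,0.0065,0.06,0,0,0,0.65,0.002,0.0065,0.12,0,0,0,0.65,0.002,0.0065,0.165,0,0,0,0.65,0.002,0.0065,0.18,0,0,0,0.65,0.002,0.0065,0.18,0,0,0,0.65,0.002,0.0065,0.18,0,0,0,0.3,0.002,0.0065,0.18,0,0,0,0.3,0.002,0.0065,0.18,0,0,0,0.3,0.002,0.0065,0.18,0,0,0,0.3],
  squeeze=25,
)

```text
t: 15.52
tool_pos: [0.4531, 0.3389, 0.052]
orientation: [2.211, 2.231, 0.004]
force: [-2.1, -0.6, 6.9]
opening: 0.0393
gripper_force: 25.0
```

Run:
```python
from h import *
go((.5677,.109,.158),.5)
```

```text
d [-0.2308, 0.1127, -0.1061] [0.0021, -0.0014, 0.0005] dist 0.278 t 15.53
```

Emit:
move_arm(
  deltas=[0,0,-0.04,0,0,0,0.3,0,0,-0.1,0,0,0,0.3,-0.05,0.025,-0.108,0,0,0,0.3,-0.1,0.05,-0.108,0,0,0,0.3,-0.15,0.075,-0.108,0,0,0,0.3,-0.2,0.1,-0.108,0,0,0,0.3,-0.231,0.113,-0.108,0,0,0,0.3,-0.231,0.113,-0.108,0,0,0,0.3,-0.231,0.113,-0.108,0,0,0,0.3,-0.231,0.113,-0.108,0,0,0,0.3],
)

```text
t: 16.77
tool_pos: [0.5669, 0.1093, 0.1582]
orientation: [-2.21, -2.233, -0.0]
force: [-0.4, -0.2, -2.0]
opening: 0.0396
gripper_force: 25.0
```

Run:
```python
from h import *
s,im,d=snap('wrist','w4.png'); P=cloud(cam('wrist',s),d)
x,y,z=s['tool_pos']
for a,b in ((.165,.178),(.178,.19)):
    try: circ(P,x,y,a,b)
    except Exception as e: print(e)
go((.5677,.109,.108),.5)
```

```text
circ 1362 [566.7 118.1] 34.7 rect [564.4 111.4] z 0.1724
circ 4744 [566.9 118.1] 35.0 rect [566.9 111.5] z 0.1797
d [-0.0004, 0.0008, 0.0502] [-0.0, -0.0002, 0.0019] dist 0.05 t 16.82
```

View pics/w4.png

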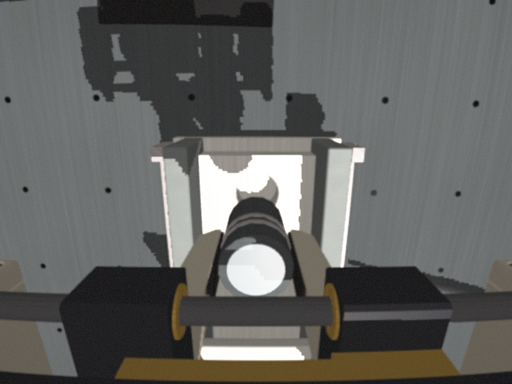

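Run:
```python
from h import *
s=robot.read_state(); im=cv2.imread('pics/w4.png'); c=cam('wrist',s)
g=im[235:305,215:300].min(2)>150
v,u=np.nonzero(g); hull=cv2.convexHull(np.c_[u+215,v+235].astype(np.float32))[:,0]
e=cv2.fitEllipse(hull); print(e)
q=atz(c,hull,.180); (cc,r)=cv2.minEnclosingCircle((q[:,:2]*1000).astype(np.float32)); print(cc,r,s['tool_pos'])
# well b rim: lower-left... rim visible part
print(proj(c,[(.5677,.130,.04),(.5677,.109,.04),(.5467,.109,.04),(.5887,.109,.04)]).round(1))
```

```text
((255.47320556640625, 269.51556396484375), (51.890628814697266, 58.62228012084961), 90.61925506591797)
(566.7263793945312, 109.7481918334961) 15.35932445526123 [0.56689981 0.10934112 0.15818933]
[[256.7 172.6]
 [256.5 193.7]
 [234.9 193.5]
 [278.1 193.9]]
```

Emit:
move_arm(
  deltas=[-0.0005,0.001,0.03,0,0,0,0.3,-0.0005,0.001,0.055,0,0,0,0.3,-0.0005,0.001,0.065,0,0,0,0.3,-0.0005,0.001,0.072,0,0,0,0.3,-0.0005,0.001,0.078,0,0,0,0.3,-0.0005,0.001,0.084,0,0,0,0.3,-0.0005,0.001,0.09,0,0,0,0.3,-0.0005,0.001,0.094,0,0,0,0.3,-0.0005,0.001,0.097,0,0,0,0.3,-0.0005,0.001,0.097,0,0,0,0.3],
)

```text
t: 18.08
tool_pos: [0.5684, 0.1079, 0.0609]
orientation: [-2.211, -2.231, -0.001]
force: [1.0, 5.2, -4.0]
opening: 0.0396
gripper_force: 25.0
```

Emit:
move_arm(
  deltas=[0,0,0,0,0,0,0.55,0,0,0,0,0,0,0.6,0,0,0,0,0,0,0.6,0,0,0,0,0,0,0.6,0,0,-0.03,0,0,0,0.6,0,0,-0.08,0,0,0,0.6,0,0,-0.14,0,0,0,0.6,0,0,-0.16,0,0,0,0.6,0,0,-0.16,0,0,0,0.6],
)

```text
t: 19.2
tool_pos: [0.5694, 0.1077, 0.2229]
orientation: [2.21, 2.23, 0.004]
force: [0.7, -0.6, 0.1]
opening: 0.0557
gripper_force: 0.0
```

```bash
python3 - <<'E'
from h import *
s,im,d=snap('wrist','w5.png'); P=cloud(cam('wrist',s),d)
circ(P,.5677,.109,.077,.1,.03); print(s['tool_pos'])
s,im,d=snap('top','t3.png'); P=cloud(cam('top',s),d)
circ(P,.451,.34,.069,.083);
E
python3 - <<'E'
from h import *
s,im,d=snap('scene'); P=cloud(cam('scene',s),d); p=P.reshape(-1,3)
m=(p[:,0]>.35)&(p[:,0]<.63)&(p[:,1]>.22)&(p[:,1]<.45)&(p[:,2]>.06)&(p[:,2]<.085); q=p[m];print(m.sum(),cv2.minAreaRect((q[:,:2]*1000).astype(np.float32)))
m=(p[:,0]>.6)&(p[:,0]<.8)&(p[:,1]>.22)&(p[:,1]<.45)&(p[:,2]>.13)&(p[:,2]<.17); print('bottle top',np.median(p[m],0))
go((.55,.338,.20),90)
E
```

```text
circ 1081 [568.2 108.7] 19.9 rect [568.2 108.9] z 0.0814
[0.5693656  0.10773604 0.22287702]
circ 0 [0. 0.] 0.0 rect [0. 0.] z nan
181 ((550.72802734375, 338.31658935546875), (36.94112014770508, 40.31067657470703), 46.15869140625)
bottle top [0.66899364 0.34190846 0.14846789]
d [0.2306, -0.0149, 0.0183] [-0.0035, -0.0028, -1.5618] dist 0.232 t 19.35
  return _methods._mean(a, axis=axis, dtype=dtype,
  ret = ret.dtype.type(ret / rcount)
```

Emit:
move_arm(
  deltas=[0.03,-0.002,0.0,0,0,-0.18,0.6,0.06,-0.004,0.0,0,0,-0.36,0.65,0.09,-0.006,0.0,0,0,-0.54,0.65,0.12,-0.008,0.0,0,0,-0.72,0.65,0.15,-0.01,0.0,0,0,-0.9,0.65,0.18,-0.012,0.0,0,0,-1.08,0.65,0.21,-0.014,0.0,0,0,-1.26,0.65,0.231,-0.015,0.0,0,0,-1.44,0.65,0.231,-0.015,0.018,0,0,-1.562,0.65,0.231,-0.015,0.018,0,0,-1.562,0.65,0.231,-0.015,0.018,0,0,-1.562,0.65],
)

```text
t: 20.72
tool_pos: [0.5507, 0.338, 0.2019]
orientation: [-0.005, -3.14, 0.002]
force: [-0.3, -0.2, 0.1]
opening: 0.0607
gripper_force: 0.0
```

Run:
```python
from h import *
s,im,d=snap('wrist','w6.png'); P=cloud(cam('wrist',s),d)
circ(P,.55,.338,.069,.082)
go((.55,.338,.05),90)
```

```text
circ 1170 [550.  337.7] 19.9 rect [549.8 337.8] z 0.0734
d [0.0011, -0.0001, 0.1528] [-0.0004, -0.0007, -0.0026] dist 0.153 t 20.77
```

Emit:
move_arm(
  deltas=[0.0005,0,0.06,0,0,0,0.65,0.0005,0,0.12,0,0,0,0.65,0.0005,0,0.145,0,0,0,0.65,0.0005,0,0.152,0,0,0,0.65,0.0005,0,0.152,0,0,0,0.65,0.0005,0,0.152,0,0,0,0.3,0.0005,0,0.152,0,0,0,0.3,0.0005,0,0.152,0,0,0,0.3,0.0005,0,0.152,0,0,0,0.3,0.0005,0,0.12,0,0,0,0.3,0.0005,0,0.06,0,0,0,0.3,0.0005,0,0.03,0,0,0,0.3],
  squeeze=25,
)

```text
t: 22.28
tool_pos: [0.5518, 0.3392, 0.1768]
orientation: [-0.0, 3.138, 0.003]
force: [0.2, 0.3, -1.1]
opening: 0.0399
gripper_force: 24.9
```

Run:
```python
from h import *
go((.5686,.0432,.165),.5)
```

```text
d [-0.0167, -0.296, 0.0113] [0.0042, 0.0013, 1.5623] dist 0.297 t 22.27
```

Emit:
move_arm(
  deltas=[-0.002,-0.03,0,0,0,0.18,0.3,-0.004,-0.07,0,0,0,0.36,0.3,-0.006,-0.11,0,0,0,0.54,0.3,-0.008,-0.15,0,0,0,0.72,0.3,-0.01,-0.19,0,0,0,0.9,0.3,-0.012,-0.23,0,0,0,1.08,0.3,-0.014,-0.26,0,0,0,1.26,0.3,-0.016,-0.285,0,0,0,1.44,0.3,-0.0175,-0.295,0,0,0,1.562,0.3,-0.0175,-0.295,0,0,0,1.562,0.3,-0.0175,-0.295,0,0,0,1.562,0.3,-0.0175,-0.295,0,0,0,1.562,0.3],
)

```text
t: 23.78
tool_pos: [0.5681, 0.0442, 0.1731]
orientation: [-2.209, -2.234, 0.0]
force: [-0.0, 1.1, -1.5]
opening: 0.0396
gripper_force: 24.9
```

Run:
```python
from h import *
s,im,d=snap('wrist','w7.png'); c=cam('wrist',s)
g=im[235:305,215:300].min(2)>150
v,u=np.nonzero(g); hull=cv2.convexHull(np.c_[u+215,v+235].astype(np.float32))[:,0]
print(cv2.fitEllipse(hull)); z=s['tool_pos'][2]+.024
q=atz(c,hull,z); (cc,r)=cv2.minEnclosingCircle((q[:,:2]*1000).astype(np.float32)); print(cc,r,s['tool_pos'])
go((.5686,.0432,.059),.5,s)
```

```text
((255.4491729736328, 301.3758544921875), (79.7843017578125, 119.57443237304688), 179.85995483398438)
(567.9879150390625, 39.13710021972656) 22.47467613220215 [0.56814703 0.0442127  0.17305338]
d [-0.001, 0.0005, 0.1141] [-0.0002, -0.0001, 0.0027] dist 0.114 t 23.77
```

Run:
```python
from h import *
im=cv2.imread('pics/w7.png'); s=robot.read_state(); c=cam('wrist',s)
a=cv2.resize(im[140:350,190:320],(520,840)[:2] if 0 else (371,600),interpolation=cv2.INTER_CUBIC)
cv2.imwrite('pics/w7z.png',a)
z=s['tool_pos'][2]+.024
t=np.linspace(0,6.28,40); 
print(proj(c,np.array([.5681,.0442,z])+[[0,0,0],[.0155,0,0],[-.0155,0,0],[0,.0155,0],[0,-.0155,0]]).round(1))
for th in (150,170,190,210):
    n,l,st,ce=cv2.connectedComponentsWithStats((im.min(2)>th).astype(np.uint8)); i=l[268,255]; print(th,i,st[i],ce[i])
```

```text
[[255.8 273.2]
 [286.3 273.5]
 [225.4 272.9]
 [256.2 245.8]
 [255.5 298.9]]
150 7 [ 227  243   58   51 2362] [255.62955123 267.85182049]
170 44 [ 227  243   58   51 2324] [255.72332186 267.8141136 ]
190 7 [ 227  243   58   50 2265] [255.6790287  267.78322296]
210 13 [ 228  244   56   49 2143] [256.31917872 268.18712086]
```

View pics/w7z.png

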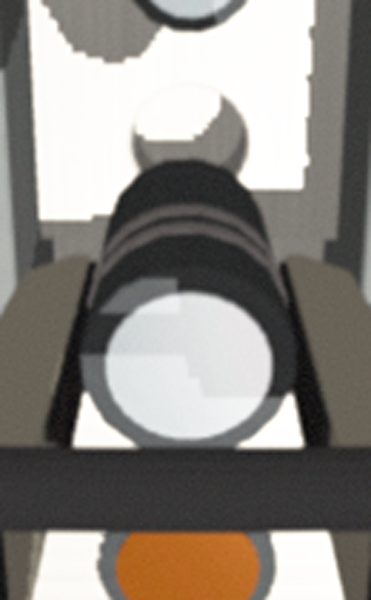

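Emit:
move_arm(
  deltas=[-0.0013,0.0005,0.04,0,0,0,0.3,-0.0013,0.0005,0.07,0,0,0,0.3,-0.0013,0.0005,0.078,0,0,0,0.3,-0.0013,0.0005,0.084,0,0,0,0.3,-0.0013,0.0005,0.09,0,0,0,0.3,-0.0013,0.0005,0.096,0,0,0,0.3,-0.0013,0.0005,0.102,0,0,0,0.3,-0.0013,0.0005,0.107,0,0,0,0.3,-0.0013,0.0005,0.11,0,0,0,0.3,-0.0013,0.0005,0.11,0,0,0,0.3],
)

```text
t: 25.08
tool_pos: [0.5686, 0.0422, 0.0628]
orientation: [-2.211, -2.231, 0.001]
force: [0.0, 0.5, -0.8]
opening: 0.0394
gripper_force: 24.9
```

Emit:
move_arm(
  deltas=[0,0,0,0,0,0,0.55,0,0,0,0,0,0,0.6,0,0,0,0,0,0,0.6,0,0,0,0,0,0,0.6,0,0,-0.03,0,0,0,0.6,0,0,-0.08,0,0,0,0.6,0,0,-0.14,0,0,0,0.6,0,0,-0.17,0,0,0,0.6,0,0,-0.17,0,0,0,0.6],
)

```text
t: 26.2
tool_pos: [0.5707, 0.0422, 0.2369]
orientation: [2.208, 2.228, 0.007]
force: [1.2, 0.3, -0.8]
opening: 0.056
gripper_force: 0.0
```

Run:
```python
from h import *
s,im,d=snap('wrist','w8.png'); P=cloud(cam('wrist',s),d)
circ(P,.5677,.109,.077,.1,.03);circ(P,.5686,.043,.075,.1,.03); print(s['tool_pos'])
s,im,d=snap('top','t4.png'); P=cloud(cam('top',s),d); p=P.reshape(-1,3)
def rect(nm,x0,x1,y0,y1,z0,z1):
    m=(p[:,0]>x0)&(p[:,0]<x1)&(p[:,1]>y0)&(p[:,1]<y1)&(p[:,2]>z0)&(p[:,2]<z1)
    q=p[m]; r=cv2.minAreaRect((q[:,:2]*1000).astype(np.float32)) if len(q)>3 else 0; print(nm,len(q),np.round(r[0],1),np.round(r[1],1),round(r[2],1),np.median(q[:,2]).round(4))
rect('tab',.53,.61,-.24,-.16,.14,.17)
s,im,d=snap('scene','s4.png'); p=cloud(cam('scene',s),d).reshape(-1,3)
rect('tab',.53,.61,-.24,-.155,.14,.17)
for n in ('top','scene'):
  for r in robot.recognise(n,'grip_tab')[:3]: print(r, )
```

```text
circ 1175 [568.1 108.9] 20.0 rect [568.1 108.9] z 0.0813
circ 1010 [568.2  43.3] 19.9 rect [568.4  43.4] z 0.0813
[0.57071091 0.04222326 0.23687044]
tab 60 [ 570.6 -163.7] [ 7.1 34. ] 89.5 0.1551
tab 85 [ 570.8 -162.1] [12.6 37.7] 89.0 0.1529
{'uv': [313.6, 202.5], 'confidence': 0.65}
{'uv': [237.5, 193.1], 'confidence': 0.87}
```

Emit:
move_arm(
  deltas=[-0.03,0,0,0,0,-0.18,0.5,-0.06,0,0,0,0,-0.36,0.5,-0.09,0,0,0,0,-0.54,0.5,-0.12,0,0,0,0,-0.72,0.5,-0.15,0,0,0,0,-0.9,0.5,-0.18,0,0,0,0,-1.08,0.5,-0.203,0,0,0,0,-1.26,0.5,-0.203,0,0,0,0,-1.44,0.5,-0.203,0,0.02,0,0,-1.562,0.5,-0.203,0,0.02,0,0,-1.562,0.5,-0.203,0,0.02,0,0,-1.562,0.5],
)

```text
t: 27.82
tool_pos: [0.5703, -0.1606, 0.2127]
orientation: [-0.004, -3.14, -0.001]
force: [-0.1, 0.2, 0.1]
opening: 0.0466
gripper_force: 0.0
```

Run:
```python
from h import *
s,im,d=snap('wrist','w9.png'); p=cloud(cam('wrist',s),d).reshape(-1,3)
def rect(nm,x0,x1,y0,y1,z0,z1):
    m=(p[:,0]>x0)&(p[:,0]<x1)&(p[:,1]>y0)&(p[:,1]<y1)&(p[:,2]>z0)&(p[:,2]<z1)
    q=p[m]; r=cv2.minAreaRect((q[:,:2]*1000).astype(np.float32)) if len(q)>3 else (0,0,0); print(nm,len(q),np.round(r[0],1),np.round(r[1],1),round(r[2],1),np.median(q[:,2]).round(4))
rect('tab',.53,.61,-.2,-.13,.149,.17)
for n,x,y in (('a',.5,-.133),('b',.64,-.133),('c',.64,-.034),('d',.5,-.034)): rect(n,x-.035,x+.035,y-.03,y+.03,.139,.16)
go((.5705,-.161,.133),90.3)
```

```text
tab 764 [ 569.7 -163.2] [35.9 13.7] 0.1 0.1527
a 1100 [ 499.8 -135.7] [14.2 44.1] 81.1 0.1443
b 569 [ 633.8 -134.2] [14.2 34.8] 85.5 0.1443
c 109 [618.7 -34.4] [ 6.  14.1] 3.1 0.1436
d 1131 [498.9 -36.5] [14.8 44.2] 79.1 0.1441
d [0.0002, -0.0003, 0.0803] [0.0, -0.0001, -0.0072] dist 0.08 t 27.88
```

Emit:
move_arm(
  deltas=[0,-0.002,0.05,0,0,0,0.5,0,-0.002,0.08,0,0,0,0.5,0,-0.002,0.08,0,0,0,0.5,0,-0.002,0.08,0,0,0,0,0,-0.002,0.08,0,0,0,0,0,-0.002,0.08,0,0,0,0,0,-0.002,0.08,0,0,0,0,0,-0.002,0.08,0,0,0,0],
  squeeze=40,
)

```text
t: 28.88
tool_pos: [0.5711, -0.163, 0.1341]
orientation: [-0.001, 3.14, -0.001]
force: [-0.0, 0.1, 5.6]
opening: 0.0136
gripper_force: 40.0
```

Emit:
move_arm(
  deltas=[0,0.01,0,0,0,0,0,0,0.03,0,0,0,0,0,0,0.05,0,0,0,0,0,0,0.07,0,0,0,0,0,0,0.09,0,0,0,0,0,0,0.11,0,0,0,0,0,0,0.13,0,0,0,0,0,0,0.145,0,0,0,0,0,0,0.155,0,0,0,0,0,0,0.16,0,0,0,0,0,0,0.16,0,0,0,0,0],
)

```text
t: 30.25
tool_pos: [0.5699, -0.0036, 0.1341]
orientation: [0.0, -3.14, 0.003]
force: [-8.1, -4.3, 10.6]
opening: 0.0136
gripper_force: 40.0
```

Emit:
move_arm(
  deltas=[0.0005,0.005,0,0,0,0,0,0.0005,0.009,0,0,0,0,0,0.001,0.012,0,0,0,0,0,0.001,0.014,0,0,0,0,0,0.001,0.016,0,0,0,0,0,0.001,0.017,0,0,0,0,0,0.001,0.017,0,0,0,0,0],
)

```text
t: 31.12
tool_pos: [0.57, -0.0007, 0.134]
orientation: [0.01, 3.141, -0.035]
force: [-2.9, -65.1, 3.2]
opening: 0.0139
gripper_force: 40.0
```

Emit:
move_arm(
  deltas=[0,-0.012,0,0,0,0,0,0,-0.012,0,0,0,0,0],
)

```text
t: 31.38
tool_pos: [0.5699, -0.0011, 0.1339]
orientation: [0.003, 3.141, -0.006]
force: [-1.7, -14.2, 5.0]
opening: 0.0137
gripper_force: 40.0
```

Run:
```python
from h import *
s,im,d=snap('top','t5.png'); p=cloud(cam('top',s),d).reshape(-1,3)
def rect(nm,x0,x1,y0,y1,z0,z1):
    m=(p[:,0]>x0)&(p[:,0]<x1)&(p[:,1]>y0)&(p[:,1]<y1)&(p[:,2]>z0)&(p[:,2]<z1)
    q=p[m]; r=cv2.minAreaRect((q[:,:2]*1000).astype(np.float32)) if len(q)>3 else (0,0,0); print(nm,len(q),np.round(r[0],1),np.round(r[1],1),round(r[2],1),np.median(q[:,2]).round(4))
rect('cover',.4,.75,0,.25,.098,.112)
for n,x,y in (('a',.5,.028),('b',.64,.028),('c',.64,.128),('d',.5,.128)): rect(n,x-.035,x+.035,y-.03,y+.03,.139,.16)
b=snap('scene','s5.png')[1][90:310,150:450,::-1]; a=im[90:310,140:400,::-1]
cv2.imwrite('pics/s5z.png',np.vstack([cv2.resize(b,(409,300),interpolation=2),cv2.resize(a,(409,300),interpolation=2)]))
```

```text
cover 1210 [569.   72.8] [175.5 145.6] 0.0 0.1053
a 126 [500.3  25.7] [13.9 43. ] 80.9 0.1468
b 0 0 0 0 nan
c 131 [639.2 127.1] [14.3 43.4] 87.1 0.1471
d 51 [500.3 129.2] [ 6.9 42.8] 78.7 0.1472
  return _methods._mean(a, axis=axis, dtype=dtype,
  ret = ret.dtype.type(ret / rcount)
```

View pics/s5z.png

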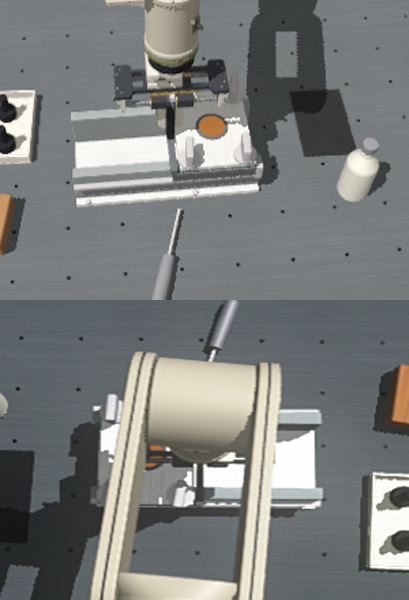

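Emit:
move_arm(
  deltas=[0,0,0,0,0,0,0.5,0,0,0,0,0,0,0.5,0,0,0,0,0,0,0.5,0,0,-0.04,0,0,0,0.5,0,0,-0.08,0,0,0,0.5,0.04,0.015,-0.08,0,0,0.08,0.5,0.072,0.026,-0.08,0,0,0.16,0.5,0.072,0.026,-0.08,0,0,0.16,0.5,0.072,0.026,-0.08,0,0,0.16,0.5],
)

```text
t: 32.6
tool_pos: [0.4981, 0.0283, 0.2133]
orientation: [0.248, 3.131, -0.0]
force: [0.2, -0.0, -0.1]
opening: 0.0465
gripper_force: 0.0
```

```bash
cat >> h.py <<'E'
C={'a':(.4985,.0254),'b':(.6385,.0264),'c':(.6378,.1264),'d':(.4979,.1254)}
def wings(names='abcd',cam_='wrist'):
    s,im,d=snap(cam_); p=cloud(cam(cam_,s),d).reshape(-1,3)
    for n in names:
        x,y=C[n]; m=(np.hypot(p[:,0]-x,p[:,1]-y)<.03)&(p[:,2]>.129)&(p[:,2]<.16); q=p[m]
        if len(q)<50: print(n,len(q)); continue
        z=np.percentile(q[:,2],80); q=q[q[:,2]>z-.004]
        r=cv2.minAreaRect((q[:,:2]*1000).astype(np.float32)); a=r[2] if r[1][0]<r[1][1] else r[2]-90
        print(n,len(q),np.round(r[0],1),np.round(r[1],1),'thick dir',round(a,1),'or',round(a-180,1),'z',z.round(4))
    return s
E
python3 - <<'E'
from h import *
s=wings()
go((*C['a'],.129),81,s)
E
```

```text
a 841 [497.7  25.9] [13.4 43.1] thick dir 81.3 or -98.7 z 0.1449
b 436 [635.8  27.3] [13.2 39.5] thick dir 84.6 or -95.4 z 0.1449
c 0
d 862 [496.8 125.5] [13.8 43. ] thick dir 78.2 or -101.8 z 0.1447
d [-0.0008, -0.0028, 0.0843] [0.0, 0.0008, -0.0012] dist 0.084 t 32.6
```

Emit:
move_arm(
  deltas=[-0.0005,-0.0025,0.05,0,0,0,0.5,-0.0005,-0.0025,0.084,0,0,0,0.5,-0.0005,-0.0025,0.084,0,0,0,0.5,-0.0005,-0.0025,0.084,0,0,0,0,-0.0005,-0.0025,0.084,0,0,0,0,-0.0005,-0.0025,0.084,0,0,0,0,-0.0005,-0.0025,0.084,0,0,0,0,-0.0005,-0.0025,0.084,0,0,0,0],
  squeeze=35,
)

```text
t: 33.65
tool_pos: [0.4984, 0.026, 0.1301]
orientation: [0.25, 3.13, 0.001]
force: [0.9, 3.8, 4.0]
opening: 0.0136
gripper_force: 35.0
```

Emit:
move_arm(
  deltas=[0,0,0.0004,0,0,0.15,0,0,0,0.0008,0,0,0.3,0,0,0,0.0012,0,0,0.45,0,0,0,0.0015,0,0,0.6,0,0,0,0.0019,0,0,0.75,0,0,0,0.0023,0,0,0.9,0,0,0,0.0026,0,0,1.05,0,0,0,0.0026,0,0,1.05,0,0,0,0.0026,0,0,1.05,0],
)

```text
t: 34.78
tool_pos: [0.4986, 0.0261, 0.1275]
orientation: [1.781, 2.586, 0.003]
force: [2.0, 3.5, 6.8]
opening: 0.0137
gripper_force: 35.0
```

Run:
```python
from h import *
go((*C['c'],.2125),87.8)
```

```text
d [0.044, 0.166, -0.0846] [0.002, 0.0014, -1.1676] dist 0.191 t 34.77
```

Emit:
move_arm(
  deltas=[0,0,0,0,0,0,0.5,0,0,0,0,0,0,0.5,0,0,-0.03,0,0,0,0.5,0,0,-0.085,0,0,0,0.5,0.011,0.042,-0.085,0,0,-0.18,0.5,0.022,0.083,-0.085,0,0,-0.36,0.5,0.033,0.125,-0.085,0,0,-0.54,0.5,0.044,0.166,-0.085,0,0,-0.72,0.5,0.044,0.166,-0.085,0,0,-0.9,0.5,0.044,0.166,-0.085,0,0,-1.08,0.5,0.044,0.166,-0.085,0,0,-1.168,0.5,0.044,0.166,-0.085,0,0,-1.168,0.5],
)

```text
t: 36.28
tool_pos: [0.6371, 0.1252, 0.2108]
orientation: [-0.066, -3.14, 0.001]
force: [0.5, -0.3, -0.1]
opening: 0.0466
gripper_force: 0.0
```

Run:
```python
from h import *
s=wings()
go((*C['c'],.129),88,s)
```

```text
a 1264 [498.8  26.4] [14.2 44. ] thick dir 20.4 or -159.6 z 0.1422
b 854 [637.8  27.2] [14.5 43.1] thick dir 84.0 or -96.0 z 0.1448
c 862 [637.5 127.2] [13.6 43.7] thick dir 87.2 or -92.8 z 0.1452
d 1137 [501.7 125. ] [14.2 36.6] thick dir 79.2 or -100.8 z 0.1448
d [-0.0008, 0.0013, 0.0818] [-0.0006, -0.0013, -0.0069] dist 0.082 t 36.27
```

Emit:
move_arm(
  deltas=[-0.0006,0.0016,0.05,0,0,0,0.5,-0.0006,0.0016,0.082,0,0,0,0.5,-0.0006,0.0016,0.082,0,0,0,0.5,-0.0006,0.0016,0.082,0,0,0,0,-0.0006,0.0016,0.082,0,0,0,0,-0.0006,0.0016,0.082,0,0,0,0,-0.0006,0.0016,0.082,0,0,0,0,-0.0006,0.0016,0.082,0,0,0,0],
)

```text
t: 37.33
tool_pos: [0.6387, 0.1272, 0.1306]
orientation: [0.066, 3.139, 0.0]
force: [-0.1, -0.1, 4.1]
opening: 0.0136
gripper_force: 35.0
```

Emit:
move_arm(
  deltas=[0,0,0.0004,0,0,0.16,0,0,0,0.0008,0,0,0.32,0,0,0,0.0012,0,0,0.48,0,0,0,0.0016,0,0,0.64,0,0,0,0.002,0,0,0.8,0,0,0,0.0024,0,0,0.96,0,0,0,0.0028,0,0,1.15,0,0,0,0.0028,0,0,1.15,0,0,0,0.0028,0,0,1.15,0],
)

```text
t: 38.45
tool_pos: [0.6383, 0.1266, 0.1276]
orientation: [1.763, 2.599, -0.0]
force: [-2.1, -1.8, 6.0]
opening: 0.0138
gripper_force: 35.0
```

Run:
```python
from h import *
go((*C['b'],.2125),84.5)
```

```text
d [-0.0932, -0.0368, -0.0848] [-0.0002, 0.0009, -1.0963] dist 0.131 t 38.45
```

Emit:
move_arm(
  deltas=[0,0,0,0,0,0,0.5,0,0,0,0,0,0,0.5,0,0,-0.03,0,0,0,0.5,0,0,-0.084,0,0,0,0.5,-0.025,-0.01,-0.084,0,0,-0.18,0.5,-0.05,-0.02,-0.084,0,0,-0.36,0.5,-0.075,-0.03,-0.084,0,0,-0.54,0.5,-0.093,-0.037,-0.084,0,0,-0.72,0.5,-0.093,-0.037,-0.084,0,0,-0.9,0.5,-0.093,-0.037,-0.084,0,0,-1.08,0.5,-0.093,-0.037,-0.084,0,0,-1.096,0.5,-0.093,-0.037,-0.084,0,0,-1.096,0.5],
)

```text
t: 39.95
tool_pos: [0.638, 0.0271, 0.2105]
orientation: [-0.156, -3.137, -0.0]
force: [0.1, -0.5, 0.5]
opening: 0.0467
gripper_force: 0.0
```

Run:
```python
from h import *
s=wings()
go((*C['b'],.129),84.5,s)
```

```text
a 1348 [498.5  26. ] [14.5 43.9] thick dir 20.1 or -159.9 z 0.1423
b 873 [638.2  26.9] [13.7 43.8] thick dir 84.8 or -95.2 z 0.1451
c 888 [637.5 126.6] [14.8 44.3] thick dir 22.0 or -158.0 z 0.1422
d 821 [506.4 123.7] [14.7 26.4] thick dir 80.3 or -99.7 z 0.1447
d [-0.0005, -0.0007, 0.0815] [0.0, -0.0003, -0.0032] dist 0.082 t 39.95
```

Emit:
move_arm(
  deltas=[-0.0003,-0.0005,0.05,0,0,0,0.5,-0.0003,-0.0005,0.082,0,0,0,0.5,-0.0003,-0.0005,0.082,0,0,0,0.5,-0.0003,-0.0005,0.082,0,0,0,0,-0.0003,-0.0005,0.082,0,0,0,0,-0.0003,-0.0005,0.082,0,0,0,0,-0.0003,-0.0005,0.082,0,0,0,0,-0.0003,-0.0005,0.082,0,0,0,0],
)

```text
t: 41.0
tool_pos: [0.6391, 0.0268, 0.1299]
orientation: [0.15, 3.136, 0.001]
force: [0.3, 2.0, 4.7]
opening: 0.0138
gripper_force: 35.0
```

Emit:
move_arm(
  deltas=[0,0,0.0004,0,0,0.16,0,0,0,0.0008,0,0,0.32,0,0,0,0.0012,0,0,0.48,0,0,0,0.0016,0,0,0.64,0,0,0,0.002,0,0,0.8,0,0,0,0.0024,0,0,0.96,0,0,0,0.0028,0,0,1.1,0,0,0,0.0028,0,0,1.1,0,0,0,0.0028,0,0,1.1,0],
)

```text
t: 42.12
tool_pos: [0.6389, 0.0266, 0.127]
orientation: [1.768, 2.596, 0.001]
force: [-1.0, 1.9, 6.3]
opening: 0.0139
gripper_force: 35.0
```

Run:
```python
from h import *
go((*C['d'],.2125),79.2)
```

```text
d [0.1435, -0.0949, -0.0856] [0.001, 0.001, -1.0074] dist 0.192 t 42.12
```

Emit:
move_arm(
  deltas=[0,0,0,0,0,0,0.5,0,0,0,0,0,0,0.5,0,0,-0.03,0,0,0,0.5,0,0,-0.084,0,0,0,0.5,0.036,-0.024,-0.084,0,0,-0.18,0.5,0.072,-0.048,-0.084,0,0,-0.36,0.5,0.108,-0.072,-0.084,0,0,-0.54,0.5,0.1435,-0.095,-0.084,0,0,-0.72,0.5,0.1435,-0.095,-0.084,0,0,-0.9,0.5,0.1435,-0.095,-0.084,0,0,-1.007,0.5,0.1435,-0.095,-0.084,0,0,-1.007,0.5,0.1435,-0.095,-0.084,0,0,-1.007,0.5],
)

```text
t: 43.62
tool_pos: [0.4974, 0.125, 0.2097]
orientation: [-0.3, -3.127, 0.0]
force: [-0.5, -0.6, 0.3]
opening: 0.0464
gripper_force: 0.0
```

Run:
```python
from h import *
s=wings()
go((*C['d'],.129),79,s)
```

```text
a 769 [498.   25.7] [14.2 44.1] thick dir 20.0 or -160.0 z 0.1422
b 160 [631.5  42.1] [14.2 13.3] thick dir -18.1 or -198.1 z 0.1417
c 574 [636.5 127. ] [14.8 43.1] thick dir 20.0 or -160.0 z 0.142
d 885 [497.3 125.6] [13.7 43.4] thick dir 79.6 or -100.4 z 0.1448
d [-0.0005, 0.0005, 0.0807] [-0.0002, -0.0004, 0.0005] dist 0.081 t 43.62
```

Emit:
move_arm(
  deltas=[-0.0003,0.0005,0.05,0,0,0,0.5,-0.0003,0.0005,0.081,0,0,0,0.5,-0.0003,0.0005,0.081,0,0,0,0.5,-0.0003,0.0005,0.081,0,0,0,0,-0.0003,0.0005,0.081,0,0,0,0,-0.0003,0.0005,0.081,0,0,0,0,-0.0003,0.0005,0.081,0,0,0,0,-0.0003,0.0005,0.081,0,0,0,0],
)

```text
t: 44.68
tool_pos: [0.4984, 0.1258, 0.1297]
orientation: [0.296, 3.126, 0.001]
force: [0.8, 1.3, 3.7]
opening: 0.0136
gripper_force: 35.0
```

Emit:
move_arm(
  deltas=[0,0,0.0004,0,0,0.15,0,0,0,0.0008,0,0,0.3,0,0,0,0.0012,0,0,0.45,0,0,0,0.0015,0,0,0.6,0,0,0,0.0019,0,0,0.75,0,0,0,0.0023,0,0,0.9,0,0,0,0.0026,0,0,1.03,0,0,0,0.0026,0,0,1.03,0,0,0,0.0026,0,0,1.03,0],
)

```text
t: 45.8
tool_pos: [0.4981, 0.1255, 0.1271]
orientation: [1.798, 2.575, 0.0]
force: [-1.7, 0.1, 6.6]
opening: 0.0136
gripper_force: 35.0
```

Run:
```python
from h import *
go((*C['a'],.2105),20.5)
```

```text
d [-0.0941, -0.0341, -0.0833] [0.0006, 0.0005, -0.006] dist 0.13 t 45.8
```

Emit:
move_arm(
  deltas=[0,0,0,0,0,0,0.5,0,0,0,0,0,0,0.5,0,0,-0.03,0,0,0,0.5,0,0,-0.083,0,0,0,0.5,-0.05,-0.018,-0.083,0,0,0,0.5,-0.094,-0.034,-0.083,0,0,0,0.5,-0.094,-0.034,-0.083,0,0,0,0.5,-0.094,-0.034,-0.083,0,0,0,0.5,-0.094,-0.034,-0.083,0,0,0,0.5],
)

```text
t: 46.92
tool_pos: [0.4982, 0.0267, 0.2091]
orientation: [-1.796, -2.577, -0.0]
force: [-0.8, 0.1, -0.3]
opening: 0.0467
gripper_force: 0.0
```

Run:
```python
from h import *
s=wings()
go((*C['a'],.1265),20.4,s)
```

```text
a 861 [498.3  26. ] [13.7 42.9] thick dir 20.8 or -159.2 z 0.1423
b 428 [633.9  35.4] [13.9 24.8] thick dir 21.8 or -158.2 z 0.1419
c 977 [636.9 126.7] [15.1 43.5] thick dir 20.4 or -159.6 z 0.142
d 1159 [497.4 125.4] [14.3 42.5] thick dir 19.9 or -160.1 z 0.1423
d [-0.0013, -0.0001, 0.0826] [-0.0002, -0.0005, -0.0029] dist 0.083 t 46.92
```

Emit:
move_arm(
  deltas=[-0.0007,0,0.05,0,0,0,0.5,-0.0007,0,0.082,0,0,0,0.5,-0.0007,0,0.082,0,0,0,0.5,-0.0007,0,0.082,0,0,0,0,-0.0007,0,0.082,0,0,0,0,-0.0007,0,0.082,0,0,0,0,-0.0007,0,0.082,0,0,0,0,-0.0007,0,0.082,0,0,0,0],
)

```text
t: 47.98
tool_pos: [0.4991, 0.0249, 0.1282]
orientation: [1.798, 2.575, 0.001]
force: [0.1, -0.2, 4.6]
opening: 0.0135
gripper_force: 35.0
```

Emit:
move_arm(
  deltas=[0,0,0.0004,0,0,0.16,0,0,0,0.0008,0,0,0.32,0,0,0,0.0012,0,0,0.48,0,0,0,0.0016,0,0,0.64,0,0,0,0.002,0,0,0.8,0,0,0,0.0024,0,0,0.96,0,0,0,0.0028,0,0,1.1,0,0,0,0.003,0,0,1.2,0,0,0,0.003,0,0,1.2,0,0,0,0.003,0,0,1.2,0],
)

```text
t: 49.22
tool_pos: [0.4982, 0.0252, 0.1251]
orientation: [-2.938, -1.111, 0.001]
force: [-6.1, 0.3, 9.4]
opening: 0.0139
gripper_force: 35.0
```

Run:
```python
from h import *
s=robot.read_state(); print(s['wrist_torque'],s['q'])
go((*C['c'],.2095),20.4)
```

```text
[0.1401223  1.2159071  0.34774592] [-5.24786864e-02 -6.82190857e-02  1.88559289e+00  1.32765128e-04
  1.32508184e+00  7.95090586e-01]
d [0.1717, 0.0165, -0.0845] [-0.0009, 0.0, -1.2036] dist 0.192 t 49.23
```

Emit:
move_arm(
  deltas=[0,0,0,0,0,0,0.5,0,0,0,0,0,0,0.5,0,0,-0.03,0,0,0,0.5,0,0,-0.083,0,0,0,0.5,0.043,0.004,-0.083,0,0,-0.18,0.5,0.086,0.008,-0.083,0,0,-0.36,0.5,0.13,0.012,-0.083,0,0,-0.54,0.5,0.172,0.0165,-0.083,0,0,-0.72,0.5,0.172,0.0165,-0.083,0,0,-0.9,0.5,0.172,0.0165,-0.083,0,0,-1.08,0.5,0.172,0.0165,-0.083,0,0,-1.2,0.5,0.172,0.0165,-0.083,0,0,-1.2,0.5],
)

```text
t: 50.72
tool_pos: [0.6384, 0.1263, 0.2068]
orientation: [-1.799, -2.575, 0.001]
force: [0.6, -0.2, 0.1]
opening: 0.0464
gripper_force: 0.0
```

Run:
```python
from h import *
s=wings()
go((*C['c'],.1265),20.6,s)
```

```text
a 681 [499.   26.2] [45.  14.7] thick dir -47.1 or -227.1 z 0.1391
b 156 [637.3  27.3] [14.  44.5] thick dir 18.5 or -161.5 z 0.1416
c 879 [637.7 126.8] [14.  43.7] thick dir 21.3 or -158.7 z 0.1423
d 1009 [498.1 126.2] [14.3 43.5] thick dir 20.0 or -160.0 z 0.1421
d [0.0002, -0.0005, 0.0803] [-0.0007, -0.0002, -0.0084] dist 0.08 t 50.73
```

Emit:
move_arm(
  deltas=[0.0002,-0.0003,0.05,0,0,0,0.5,0.0002,-0.0003,0.08,0,0,0,0.5,0.0002,-0.0003,0.08,0,0,0,0.5,0.0002,-0.0003,0.08,0,0,0,0,0.0002,-0.0003,0.08,0,0,0,0,0.0002,-0.0003,0.08,0,0,0,0,0.0002,-0.0003,0.08,0,0,0,0,0.0002,-0.0003,0.08,0,0,0,0],
)

```text
t: 51.78
tool_pos: [0.6383, 0.1264, 0.1283]
orientation: [1.798, 2.576, 0.0]
force: [-2.9, -1.5, 6.1]
opening: 0.0136
gripper_force: 34.9
```

Emit:
move_arm(
  deltas=[0,0,0.0004,0,0,0.16,0,0,0,0.0008,0,0,0.32,0,0,0,0.0012,0,0,0.48,0,0,0,0.0016,0,0,0.64,0,0,0,0.002,0,0,0.8,0,0,0,0.0024,0,0,0.96,0,0,0,0.0028,0,0,1.1,0,0,0,0.003,0,0,1.2,0,0,0,0.003,0,0,1.2,0,0,0,0.003,0,0,1.2,0],
)

```text
t: 53.02
tool_pos: [0.6377, 0.1266, 0.1253]
orientation: [-2.938, -1.111, 0.001]
force: [-6.7, -0.8, 7.9]
opening: 0.0139
gripper_force: 35.0
```

Run:
```python
from h import *
s=robot.read_state(); print(s['wrist_torque'][2])
go((*C['b'],.208),20.4)
```

```text
0.301157237537563
d [-0.0657, 0.0756, -0.0827] [-0.0006, 0.0003, -1.2037] dist 0.13 t 53.02
```

Emit:
move_arm(
  deltas=[0,0,0,0,0,0,0.5,0,0,0,0,0,0,0.5,0,0,-0.03,0,0,0,0.5,0,0,-0.083,0,0,0,0.5,-0.017,0.019,-0.083,0,0,-0.18,0.5,-0.033,0.038,-0.083,0,0,-0.36,0.5,-0.05,0.057,-0.083,0,0,-0.54,0.5,-0.066,0.0755,-0.083,0,0,-0.72,0.5,-0.066,0.0755,-0.083,0,0,-0.9,0.5,-0.066,0.0755,-0.083,0,0,-1.08,0.5,-0.066,0.0755,-0.083,0,0,-1.2,0.5,-0.066,0.0755,-0.083,0,0,-1.2,0.5],
)

```text
t: 54.52
tool_pos: [0.6385, 0.0262, 0.2071]
orientation: [-1.799, -2.575, 0.0]
force: [-0.1, 0.9, 0.5]
opening: 0.0467
gripper_force: 0.0
```

Run:
```python
from h import *
s=wings()
go((*C['b'],.1265),20.8,s)
```

```text
a 927 [498.8  25.8] [44.7 13.8] thick dir -47.2 or -227.2 z 0.1393
b 869 [638.1  26.8] [13.5 43.3] thick dir 20.6 or -159.4 z 0.1423
c 1163 [637.6 126.6] [43.6 14.3] thick dir -46.6 or -226.6 z 0.1393
d 1048 [499.9 120.8] [14.3 33.7] thick dir 20.5 or -159.5 z 0.1421
d [0.0002, 0.0001, 0.0806] [-0.0002, -0.0001, -0.012] dist 0.081 t 54.52
```

Emit:
move_arm(
  deltas=[0.0003,0,0.05,0,0,0,0.5,0.0003,0,0.08,0,0,0,0.5,0.0003,0,0.08,0,0,0,0.5,0.0003,0,0.08,0,0,0,0,0.0003,0,0.08,0,0,0,0,0.0003,0,0.08,0,0,0,0,0.0003,0,0.08,0,0,0,0,0.0003,0,0.08,0,0,0,0],
)

```text
t: 55.58
tool_pos: [0.639, 0.0264, 0.1282]
orientation: [1.798, 2.575, 0.001]
force: [0.1, -0.6, 3.9]
opening: 0.0135
gripper_force: 34.9
```

Emit:
move_arm(
  deltas=[0,0,0.0004,0,0,0.16,0,0,0,0.0008,0,0,0.32,0,0,0,0.0012,0,0,0.48,0,0,0,0.0016,0,0,0.64,0,0,0,0.002,0,0,0.8,0,0,0,0.0024,0,0,0.96,0,0,0,0.0028,0,0,1.1,0,0,0,0.003,0,0,1.2,0,0,0,0.003,0,0,1.2,0,0,0,0.003,0,0,1.2,0],
)

```text
t: 56.82
tool_pos: [0.6384, 0.0266, 0.1252]
orientation: [2.938, 1.111, 0.0]
force: [-2.6, -0.2, 7.1]
opening: 0.0137
gripper_force: 35.0
```

Run:
```python
from h import *
s=robot.read_state(); print(s['wrist_torque'][2])
go((*C['d'],.208),20.4)
```

```text
0.22683286686488036
d [-0.04, -0.1671, -0.0828] [0.0001, -0.0, -1.2037] dist 0.191 t 56.83
```

Emit:
move_arm(
  deltas=[0,0,0,0,0,0,0.5,0,0,0,0,0,0,0.5,0,0,-0.03,0,0,0,0.5,0,0,-0.083,0,0,0,0.5,-0.01,-0.042,-0.083,0,0,-0.18,0.5,-0.02,-0.084,-0.083,0,0,-0.36,0.5,-0.03,-0.126,-0.083,0,0,-0.54,0.5,-0.04,-0.167,-0.083,0,0,-0.72,0.5,-0.04,-0.167,-0.083,0,0,-0.9,0.5,-0.04,-0.167,-0.083,0,0,-1.08,0.5,-0.04,-0.167,-0.083,0,0,-1.2,0.5,-0.04,-0.167,-0.083,0,0,-1.2,0.5],
)

```text
t: 58.32
tool_pos: [0.4979, 0.1253, 0.2071]
orientation: [-1.799, -2.575, 0.0]
force: [0.5, -0.6, 1.0]
opening: 0.0467
gripper_force: 0.0
```

Run:
```python
from h import *
s=wings()
go((*C['d'],.1265),20.4,s)
```

```text
a 64 [504.3  39.7] [19.5  5.6] thick dir -69.6 or -249.6 z 0.1353
b 0
c 581 [637.1 126.8] [43.9 14.3] thick dir -47.4 or -227.4 z 0.139
d 863 [497.9 125.8] [13.2 43.8] thick dir 19.7 or -160.3 z 0.1422
d [0.0001, 0.0001, 0.0806] [-0.0002, -0.0001, -0.0049] dist 0.081 t 58.33
```

Emit:
move_arm(
  deltas=[0.0003,0,0.05,0,0,0,0.5,0.0003,0,0.08,0,0,0,0.5,0.0003,0,0.08,0,0,0,0.5,0.0003,0,0.08,0,0,0,0,0.0003,0,0.08,0,0,0,0,0.0003,0,0.08,0,0,0,0,0.0003,0,0.08,0,0,0,0,0.0003,0,0.08,0,0,0,0],
)

```text
t: 59.38
tool_pos: [0.4982, 0.1255, 0.1281]
orientation: [1.798, 2.575, 0.001]
force: [-2.7, -1.6, 6.0]
opening: 0.014
gripper_force: 35.0
```

Emit:
move_arm(
  deltas=[0,0,0.0004,0,0,0.16,0,0,0,0.0008,0,0,0.32,0,0,0,0.0012,0,0,0.48,0,0,0,0.0016,0,0,0.64,0,0,0,0.002,0,0,0.8,0,0,0,0.0024,0,0,0.96,0,0,0,0.0028,0,0,1.1,0,0,0,0.003,0,0,1.2,0,0,0,0.003,0,0,1.2,0,0,0,0.003,0,0,1.2,0],
)

```text
t: 60.62
tool_pos: [0.4978, 0.1256, 0.1252]
orientation: [2.938, 1.112, -0.0]
force: [-4.9, 0.4, 8.7]
opening: 0.0134
gripper_force: 35.1
```

Emit:
move_arm(
  deltas=[0,0,0,0,0,0,0.5,0,0,0,0,0,0,0.5,0,0,-0.03,0,0,0,0.5,0,0,-0.09,0,0,0,0.5,0.03,-0.03,-0.14,0,0,0,0.5,0.07,-0.06,-0.14,0,0,0,0.5,0.11,-0.08,-0.14,0,0,0,0.5,0.15,-0.1,-0.14,0,0,0,0.5,0.15,-0.1,-0.14,0,0,0,0.5,0.15,-0.1,-0.14,0,0,0,0.5],
)

```text
t: 61.88
tool_pos: [0.544, 0.2994, 0.2637]
orientation: [2.938, 1.111, -0.002]
force: [1.0, -0.8, -0.3]
opening: 0.0465
gripper_force: 0.0
```

Run:
```python
from h import *
for n in ('top','scene','wrist'): print(n); s=wings('abcd',n)
s,im,d=snap('top','t9.png'); p=cloud(cam('top',s),d).reshape(-1,3)
m=(abs(p[:,0]-.568)<.04)&(abs(p[:,1]-.085)<.04)&(p[:,2]>.09)&(p[:,2]<.112); A=np.c_[p[m,:2],np.ones(m.sum())]; print('cover',np.linalg.lstsq(A,p[m,2],rcond=None)[0],np.median(p[m,2]))
b=snap('scene')[1][90:310,90:450,::-1]
cv2.imwrite('pics/end.png',np.vstack([cv2.resize(b,(491,300),interpolation=2),cv2.resize(im[90:310,60:460,::-1],(491,300),interpolation=2)]))
```

```text
top
a 107 [500.1  25.2] [42.3 13.7] thick dir -47.0 or -227.0 z 0.143
b 103 [640.1  26.6] [43.  13.2] thick dir -45.5 or -225.5 z 0.1423
c 107 [638.9 126.3] [42.5 13.8] thick dir -47.2 or -227.2 z 0.1426
d 110 [499.3 125.2] [42.8 13.6] thick dir -46.2 or -226.2 z 0.1423
scene
a 71 [501.6  25.3] [42.1 16.4] thick dir -43.5 or -223.5 z 0.1407
b 83 [639.4  28. ] [43.3 14.3] thick dir -46.6 or -226.6 z 0.1406
c 90 [640.1 127. ] [42.7 15.6] thick dir -45.3 or -225.3 z 0.1401
d 71 [499.8 126.5] [41.5 15.7] thick dir -43.9 or -223.9 z 0.1402
wrist
a 0
b 267 [639.8  31.6] [37.3 11. ] thick dir -50.6 or -230.6 z 0.1388
c 494 [637.9 127.5] [43.3 14.5] thick dir -47.6 or -227.6 z 0.1391
d 0
cover [ 0.00333782 -0.01983674  0.10038485] 0.10060893872627452
```

View pics/end.png

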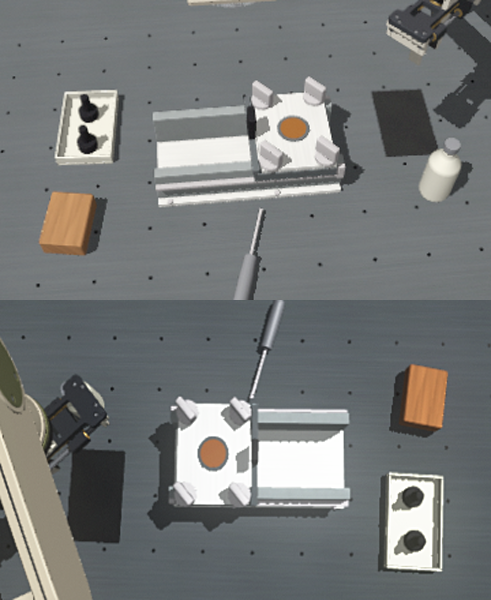

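The picture shows the carriage over the wells at the end stop and all four wings at about -46°, which is tight. Both plugs stand in the tray and the bottle, box and screwdriver haven't moved, so I'm handing in.

```bash
python3 -c "
from plant import robot
print(robot.close_job())"
```

```text
the job is handed in; nothing more can be done
None
```

The job is handed in at about 62 s of the 210 s; by my own measurements both plugs are in the tray, both cartridges are home, the carriage is at its stop and all four screws are tight at about 2.4 rad in star order, but no verdict came back and a depth fit showed about 0.02 rad of cover tilt (limit 0.015), which I put down to camera error because the screw tops were level.

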